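# Stand a plate on edge against the setting-up fence and chock it

### The arm

A 6-joint arm with a two-finger parallel gripper is mounted at the origin on a cart in front of the work surface, level with it; the furniture and walls round the work are solid. World frame = base frame: x ahead of the robot, y to its left, z up, the work surface at z = 0. Lengths are in m, angles in rad, forces in N, time in s.
With the tool pointing down it reaches from about 0.3 to 0.875 m from the base axis. Payload 6.4 kg.
Tool frame: the origin (TCP) lies between the finger pads; the fingertips stand 25 mm ahead of it and the grasp point (between the pads) lies 6 mm ahead of it (ctrl.nose_length is the distance from the TCP to the fingertips, in m); z points along the fingers, x is the direction in which the jaws open and shut, and the axes are right-handed (so a half turn about z gives the same grasp; the last joint's range is limited). The gripper opens to 85 mm and grips with 20 to 120 N. Pads are 22 mm wide; open, the fingers measure 114 mm over their backs; the gripper's body (76 mm by 85 mm) begins 54 mm behind the grasp point. The pads swing forward as they close: fully open they stand 13 mm farther back than shut.
Start: joints at [1.054, 0.181, 1.607, -0, 1.354, -0.206], TCP at [0.176, 0.547, 0.256] pointing down, gripper open.
Joint ranges: [-2.99, 2.99], [-0.89, 2.07], [0.3, 2.58], [-1.14, 4.28], [0, 2.63], [-3.12, 3.12]. Speed limits (rad/s): [2.57, 2.57, 3.01, 3.14, 3.14, 3.14].

### API

Orientations are given as a rotation vector (axis times angle).
In Python, from workcell import telemetry, imaging, ctrl gives the robot as it stands.
- The arm moves only by the tool jog_arm, never from a script. Its argument "deltas" is a list of rows, each a list of 7 numbers: the shift along the tool's x, y, z in mm, then the turn, a rotation vector about the tool's x, y, z in rad, then the finger opening in mm, from 0 to 85.4. A call has 1 to 12 rows; each row shifts and turns the pose as measured when the row begins, along the tool's axes as they then stand; what a row does not reach is not made up. A row lasts 1/8 s, in which the tool goes at most 62.5 mm and 10.7 degrees, less where a joint would pass 70% of its speed; a pose out of reach is approached as far as the arm can. A call with a gripper value outside its range is refused whole. The fingers move at their own pace and stop on an object; "newtons" is the grip in N (left out, the last holds). Time passes only in rows, so rows that do not move let the fingers close. It gives the time, the measured TCP pose, the force and the opening at its end, in the units of the state.
- telemetry.get_obs(): the state, without advancing time (a new reading comes with each control period).
- imaging.grab_frame(name): name is "side" or "top" or "wrist"; returns a dict with "color" (384x512x3 uint8, red, green, blue), "fx", "fy", "cx", "cy" (pixels), "rvec" (rotation vector, rad) and "tvec" (3), from world to camera coordinates, as OpenCV has them. Camera axes: x right, y down, z forward; pixel columns grow to the right and rows downward; lengths in m; the calibration is good to about 2 mm. A picture is of the moment at which its call begins. There is no depth.
- ctrl.job_done(): hands the job in, once; it reports no verdict.
The state is a dict: "clock": time; "joint_positions": joint angles; "dq": joint speeds; "joint_efforts": joint torques, N m; "eef_pos": TCP position; "tcp_rot": TCP orientation; "ft_force": force on the tool from outside, world axes, zero at the start; "moment": the same for the moment, N m; "gripper_width": finger opening in m.
Only numpy, scipy, OpenCV 4.12 (cv2) and the standard library are available. Lean on these libraries where they do the work, as an engineer would, in place of code of your own. Each camera call takes 0.05 s, during which the arm holds its last target.

### The job

Get the blue plate ready for marking out: take the white block off it and, keeping the plate's far edge down on the stand's bed, tip the plate up about that edge until it stands flat against the sloping fence. Then set the white block flat on the bed close in front of the middle of the plate's foot, its long side along the plate, to chock it, and let go. Leave the bottle, the small pill bottle and the nut cup where they stand.

Things in the scene. Friction and masses are not known exactly. Their poses are not given: they have to be found in the camera images.
- stand: Fixed grey stand, origin on the bench; x axis level from bed to fence (roughly away from the robot), y along the fence, z up. Level bed 75 mm above the bench, x -35 to +40 mm, y -110 to +110 mm: a 16 mm slab, set back below by 10 to 25 mm. Aluminium fence rises from the bed at x = +40 mm, leaning back (to +x) 8 degrees (0.14 rad), 10 mm thick, 80 mm high. Back of stand: x = +80 mm
- plate_mid (a point): Centre of the loose blue plate, 95 x 130 x 10 mm (x, y, z), 0.3-0.5 kg. At the start it lies on the bed, x towards the fence within 0.1 rad, far edge 9-16 mm short of the fence, near edge overhanging the bed's front by about 29-36 mm. z points up at the start; that top face must end flat on the fence (z axis then 0.14 rad below level, towards the fence)
- plate_foot (a point): Middle of the upper corner line of the plate's far edge (47.5 mm along x from plate_mid, 5 mm along z). When the plate stands, this corner lies in the angle between bed and fence
- block_mid (a point): Centre (half-way up) of the white block, loose, 38 x 62 x 28 mm (x, y, z), about 0.12 kg; y is its long axis, z up. At the start it lies on the plate
- bottle_mid (a point): Centre (half-way up) of the white bottle with dark blue cap, 40 mm across, 92 mm tall, loose, standing on the bench; leave it alone
- pill_bottle_mid (a point): Centre (half-way up) of the small white bottle with a ribbed white cap, 28 mm across, 60 mm tall, loose, standing on the bench; leave it alone
- nut_cup_mid (a point): Centre (half-way up) of the black cup of nuts, 68 mm across, 50 mm tall, loose, standing on the bench; leave it alone
Mind the look-alikes: they are no part of the job. Of the things that look like the part that bears plate_mid, the larger one is meant.

How it is judged:
By the outcome, as a careful person would: the job done as asked, in the order asked, and still so for the second after the job is handed in, with the robot touching nothing.
It also fails if it takes over 69 s, if anything falls off the work surface, if the arm or the gripper's body presses on something with over 40 N, if the wrist force passes 120 N, or if a joint passes its speed limit or range.

## Working session

There is one attempt and no reset: what is moved stays moved. The work goes in short steps, Python scripts to look and compute and a tool call to move; the robot and the scene stay as the last step left them, time stands still between calls to the robot, and variables do not carry over. Pictures are saved under pics/ and viewed, and the job is handed in when it is done.

Besides the shell and the picture viewer there is one more tool, called after "Emit:" by a JSON object that holds its "method" and its "body". jog_arm: Moves the arm, as the interface text tells. Its arguments: {"type":"object","properties":{"deltas":{"type":"array","items":{"type":"array","items":{"type":"number"}}},"newtons":{"type":"number"}},"required":["deltas"]}

```bash
mkdir -p pics; ls; python3 - <<'E'
from workcell import telemetry, imaging, ctrl
import cv2,numpy as np
print(telemetry.get_obs(), ctrl.nose_length)
for n in ("side","top","wrist"):
    f=imaging.grab_frame(n); cv2.imwrite(f"pics/{n}0.png",f["color"][...,::-1]); print(n,f["fx"],f["fy"],f["cx"],f["cy"],f["rvec"],f["tvec"])
    R=cv2.Rodrigues(np.array(f["rvec"]))[0]; print(-R.T@np.array(f["tvec"]).ravel(), R[2])
E
```

```text
pics
{'clock': 0.0, 'joint_positions': array([ 1.05370620e+00,  1.81560710e-01,  1.60804050e+00,  1.37412207e-05,
        1.35381341e+00, -2.06326354e-01]), 'dq': array([-0.00053554,  0.00185653, -0.00113883, -0.00146911, -0.00189679,
       -0.00087045]), 'joint_efforts': array([-2.36217311e-03, -4.44867218e+01, -3.51337552e+01, -6.33477175e-04,
        9.22708452e-03,  8.45784797e-06]), 'eef_pos': array([0.17555348, 0.54698952, 0.25535737]), 'tcp_rot': array([ 2.53786966,  1.85045564, -0.00261692]), 'ft_force': array([ 0.57971044,  0.18601818, -0.08860552]), 'moment': array([ 0.00828688,  0.07499401, -0.05560897]), 'gripper_width': 0.08515078433348591} 0.025
side 351.14925285252434 351.14925285252434 250.52987585011397 185.36719248176504 [ 2.26946061 -0.15365231  0.09025742] [-0.5009371   0.21886081  0.74455746]
[ 0.42677969 -0.49211878  0.65489086] [ 0.11653867  0.75444284 -0.6459371 ]
top 490.474352796087 490.474352796087 256.2837262080487 191.71768691367177 [ 2.11223512 -2.12627543  0.20904059] [0.13977493 0.545516   1.40625061]
[0.2629858  0.13886577 1.48533507] [ 0.19418162 -0.00185518 -0.98096384]
wrist 271.0205536239695 271.0205536239695 253.28808425546958 190.0797838077283 [-2.34748331 -1.710685   -0.23677039] [-0.57402305 -0.03562781  0.38107836]
[0.10901901 0.5691691  0.37437135] [ 0.26147216 -0.08735425 -0.96124999]
```

View pics/side0.png

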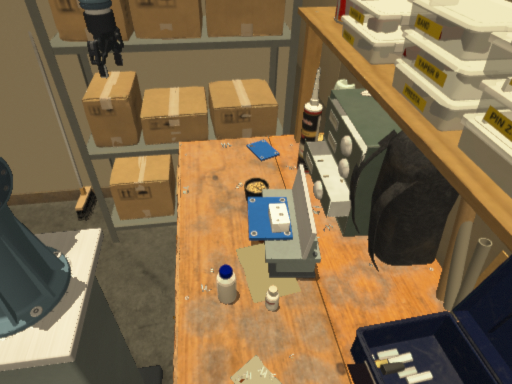

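View pics/top0.png

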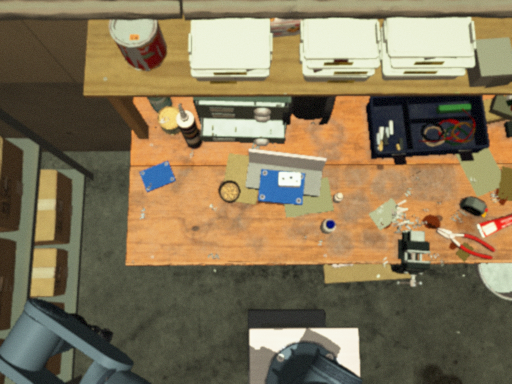

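View pics/wrist0.png

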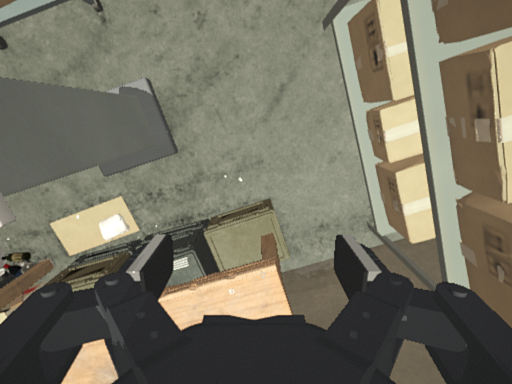

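```bash
python3 - <<'E'
import cv2
s=cv2.imread("pics/side0.png");t=cv2.imread("pics/top0.png")
cv2.imwrite("pics/s1.png",cv2.resize(s[160:320,200:350],None,fx=5,fy=3.75*1.333*.75,interpolation=cv2.INTER_CUBIC)) if 0 else cv2.imwrite("pics/s1.png",cv2.resize(s[165:315,190:350],None,fx=4,fy=4,interpolation=cv2.INTER_CUBIC))
cv2.imwrite("pics/t1.png",cv2.resize(t[130:250,210:350],None,fx=5,fy=5,interpolation=cv2.INTER_CUBIC))
E
```

```text
(no output)
```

View pics/s1.png

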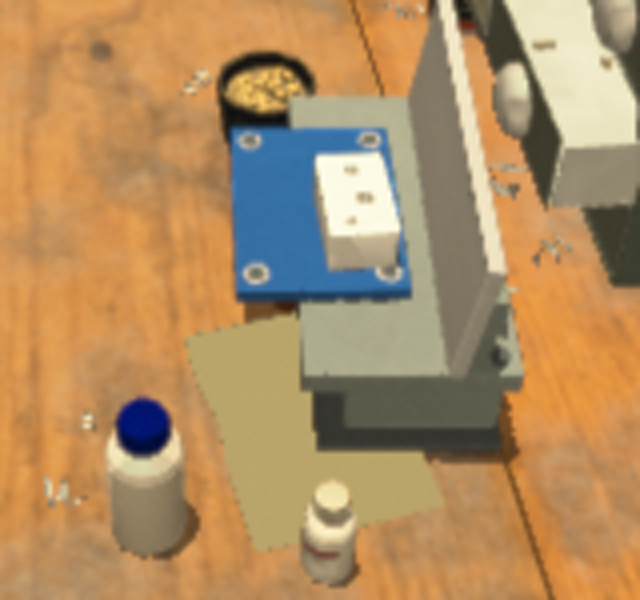

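View pics/t1.png

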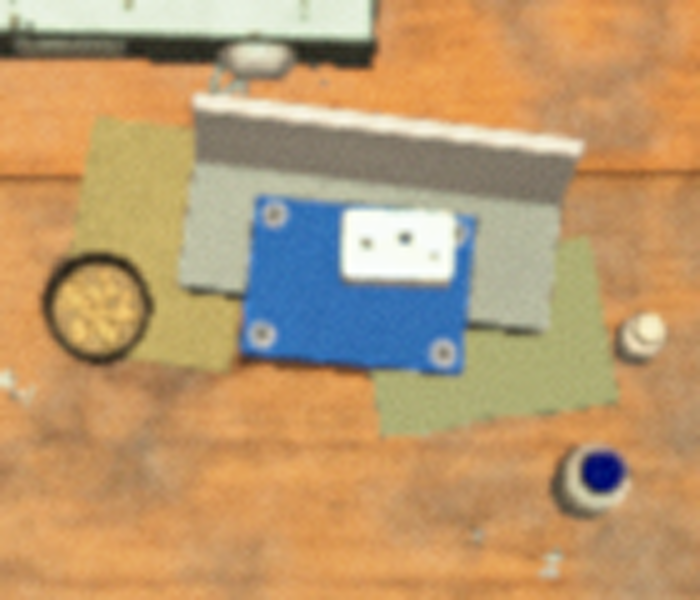

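```bash
cat > h.py <<'E'
import numpy as np,cv2
from workcell import telemetry, imaging, ctrl
from scipy.optimize import least_squares
from scipy.spatial.transform import Rotation as Ro
def proj(f,P):
    return cv2.projectPoints(np.asarray(P,float).reshape(-1,3),np.array(f["rvec"],float),np.array(f["tvec"],float),np.array([[f["fx"],0,f["cx"]],[0,f["fy"],f["cy"]],[0,0,1]]),None)[0].reshape(-1,2)
def un(p,off,s): return (np.asarray(p,float)+.5)/s-.5+np.array(off)
def place(p,L):  # p=x,y,yaw ; L local pts (z abs)
    L=np.asarray(L,float);c,s=np.cos(p[2]),np.sin(p[2])
    return np.c_[p[0]+c*L[:,0]-s*L[:,1],p[1]+s*L[:,0]+c*L[:,1],L[:,2]]
def fit(obs,x0):  # obs: list (frame, local, pix)
    fun=lambda p: np.concatenate([(proj(f,place(p,L))-px).ravel() for f,L,px in obs])
    r=least_squares(fun,x0,x_scale=[.01,.01,.05]); return r.x,np.abs(r.fun).max(),np.round(r.fun.reshape(-1,2),1)
def show(n,name,box,s):
    f=imaging.grab_frame(n);x0,x1,y0,y1=box
    cv2.imwrite(f"pics/{name}.png",cv2.resize(f["color"][y0:y1,x0:x1,::-1],None,fx=s,fy=s,interpolation=cv2.INTER_CUBIC));return f
E
python3 - <<'E'
from h import *
T=imaging.grab_frame("top");S=imaging.grab_frame("side")
t=lambda p:un(p,(210,130),5); s=lambda p:un(p,(190,165),4)
x0=[.45,.1,-.1]
r=fit([(T,[[-.035,.11,.075],[-.035,-.11,.075],[.04,.11,.075],[.04,-.11,.075]],t([(180,290),(547,330),(197,162),(560,206)])),
 (S,[[-.035,.11,.075],[-.035,-.11,.075],[.04,-.11,.075]],s([(290,97),(303,375),(455,372)]))],x0);print("stand",r)
a,b,z=.0475,.065,.085
L=[[a,b,z],[a,-b,z],[-a,-b,z],[-a,b,z]]
r2=fit([(T,L,t([(258,195),(478,215),(464,373),(243,355)])),(S,L,s([(385,128),(410,293),(238,290),(232,128)]))],x0);print("plate",r2)
a,b,z=.019,.031,.113
L=[[a,b,z],[a,-b,z],[-a,-b,z],[-a,b,z]]
r3=fit([(T,L,t([(342,209),(456,211),(453,282),(341,278)])),(S,L,s([(378,152),(398,232),(328,240),(316,155)]))],x0);print("block",r3)
c,sn=np.cos(r[0][2]),np.sin(r[0][2])
for q in(r2,r3):
    d=q[0][:2]-r[0][:2];print("in stand",c*d[0]+sn*d[1],-sn*d[0]+c*d[1],q[0][2]-r[0][2])
# things: bottle cap tops etc rough
for nm,p,z in(("pill",(648,328),.06),("bottle",(605,470),.092),("cup",(100,303),.05)):
    pp=t([p])[0]
    q=least_squares(lambda v:proj(T,[[v[0],v[1],z]])[0]-pp,[.4,.1]).x;print(nm,q)
E
```

```text
stand (array([ 0.57848485,  0.0557418 , -0.1244367 ]), np.float64(0.9644761898231309), array([[-0.6, -0.9],
       [ 0.6, -0.2],
       [-0.9,  0.1],
       [ 0.3, -0.2],
       [-0.5, -0.3],
       [ 0.6,  0.2],
       [-1. ,  0.7]]))
plate (array([ 0.55541228,  0.06194753, -0.11024136]), np.float64(0.7734932530712513), array([[-0. , -0.2],
       [ 0.1,  0.3],
       [ 0.1,  0.5],
       [-0.3, -0.5],
       [ 0.4, -0.1],
       [ 0.7, -0.8],
       [-0.5,  0.6],
       [-0.5,  0.3]]))
block (array([ 0.57201214,  0.04109834, -0.04645147]), np.float64(1.0307023984887849), array([[ 0.8,  0.5],
       [-0.5,  0.9],
       [-0.2, -0.4],
       [ 0.6, -0.4],
       [ 0.5,  0. ],
       [ 0.4, -0.1],
       [ 0.2, -1. ],
       [-0.7,  0.2]]))
in stand -0.02366439266651217 0.003294066985142294 0.014195341432910194
in stand -0.0046051701470061655 -0.015333600878883975 0.07798523264461546
pill [ 0.53301704 -0.10906705]
bottle [ 0.44447002 -0.07564197]
cup [0.5522513  0.21576821]
```

```bash
cat >> h.py <<'E'
def orient(yaw,t):
    x=np.array([-np.sin(yaw),np.cos(yaw),0]);f=np.array([np.cos(yaw),np.sin(yaw),0])
    z=np.sin(t)*f-np.cos(t)*np.array([0,0,1.]);return Ro.from_matrix(np.c_[x,np.cross(z,x),z])
def plan(wps,w,maxs=50,maxr=.15):
    """wps: list of (tcp xyz, yaw, tilt); prints rows from the current pose"""
    o=telemetry.get_obs();p=o["eef_pos"];R=Ro.from_rotvec(o["tcp_rot"])
    print("at",np.round(p,4),"tilt",round(float(np.arccos(-R.as_matrix()[2,2])),3),"F",np.round(o["ft_force"],1),"w",round(o["gripper_width"],4),"t",o["clock"])
    for q,yaw,t in wps:
        q=np.array(q);R1=orient(yaw,t);rv=(R.inv()*R1).as_rotvec()
        n=max(1,int(np.ceil(max(np.linalg.norm(q-p)*1000/maxs,np.linalg.norm(rv)/maxr))))
        for i in range(n):
            Ri=R*Ro.from_rotvec(rv*i/n);d=Ri.inv().apply((q-p)/n)*1000
            print([round(float(v),1) for v in d]+[round(float(v),3) for v in rv/n]+[w])
        p,R=q,R1;print("--")
def gp(g,yaw,t,ahead=.006):  # tcp for a point 'ahead' of tcp at g
    return np.array(g)-ahead*orient(yaw,t).as_matrix()[:,2]
ST=np.array([.5785,.0557]);SY=-.1244
def stand(x,y,z): c,s=np.cos(SY),np.sin(SY);return np.array([ST[0]+c*x-s*y,ST[1]+s*x+c*y,z])
def st_inv(p): c,s=np.cos(SY),np.sin(SY);d=np.array(p)[:2]-ST;return np.array([c*d[0]+s*d[1],-s*d[0]+c*d[1],p[2]])
E
python3 - <<'E'
from h import *
plan([(gp([.55,.041,.2],-.046,.4),-.046,.4),(gp([.572,.041,.15],-.046,.4),-.046,.4)],85)
E
```

```text
at [0.1757 0.5473 0.2559] tilt 0.001 F [ 0.7  0.3 -0.2] w 0.0852 t 0.25
[-28.3, 39.1, 3.9, -0.031, 0.004, -0.02, 85]
[-29.1, 38.4, 5.0, -0.031, 0.004, -0.02, 85]
[-29.9, 37.7, 6.0, -0.031, 0.004, -0.02, 85]
[-30.7, 36.9, 7.0, -0.031, 0.004, -0.02, 85]
[-31.4, 36.0, 8.0, -0.031, 0.004, -0.02, 85]
[-32.2, 35.1, 9.0, -0.031, 0.004, -0.02, 85]
[-32.9, 34.2, 9.9, -0.031, 0.004, -0.02, 85]
[-33.6, 33.2, 10.8, -0.031, 0.004, -0.02, 85]
[-34.3, 32.2, 11.6, -0.031, 0.004, -0.02, 85]
[-35.0, 31.1, 12.5, -0.031, 0.004, -0.02, 85]
[-35.7, 30.0, 13.3, -0.031, 0.004, -0.02, 85]
[-36.3, 28.9, 14.0, -0.031, 0.004, -0.02, 85]
[-37.0, 27.7, 14.7, -0.031, 0.004, -0.02, 85]
--
[0.5, 0.4, 27.3, 0.0, 0.0, 0.0, 85]
[0.5, 0.4, 27.3, 0.0, 0.0, 0.0, 85]
--
```

Emit:
{"method": "jog_arm", "body": {"deltas": [[-28,39,4,-0.031,0.004,-0.02,85],[-29,38,5,-0.031,0.004,-0.02,85],[-30,38,5,-0.031,0.004,-0.02,85],[-31,37,6,-0.031,0.004,-0.02,85],[-31,36,7,-0.031,0.004,-0.02,85],[-32,35,8,-0.031,0.004,-0.02,85],[-33,34,9,-0.031,0.004,-0.02,85],[-34,33,10,-0.031,0.004,-0.02,85],[-34,32,11,-0.031,0.004,-0.02,85],[-35,31,12,-0.031,0.004,-0.02,85]]}}

```text
clock: 1.5
eef_pos: [0.4688, 0.1506, 0.2259]
tcp_rot: [2.138, 1.942, 0.326]
ft_force: [1.2, 0.6, 0.3]
gripper_width: 0.0852
```

```bash
python3 - <<'E'
from h import *
plan([(gp([.572,.041,.16],-.046,.4),-.046,.4)],85)
print(telemetry.get_obs()["joint_positions"])
E
```

```text
at [0.4688 0.1506 0.2259] tilt 0.325 F [1.2 0.6 0.3] w 0.0852 t 1.5
[-25.0, 21.5, 23.0, -0.019, 0.003, -0.012, 85]
[-25.3, 20.7, 23.3, -0.019, 0.003, -0.012, 85]
[-25.6, 20.0, 23.6, -0.019, 0.003, -0.012, 85]
[-25.9, 19.3, 23.9, -0.019, 0.003, -0.012, 85]
--
[ 0.10352798 -0.1674577   2.0541064  -0.06956397  0.93578846 -1.33939354]
```

Emit:
{"method": "jog_arm", "body": {"deltas": [[-25,21.5,23,-0.019,0.003,-0.012,85],[-25.5,21,23,-0.019,0.003,-0.012,85],[-25.5,20,23.5,-0.019,0.003,-0.012,85],[-26,19.5,24,-0.019,0.003,-0.012,85],[0,0,0,0,0,0,85]]}}

```text
clock: 2.12
eef_pos: [0.5744, 0.0334, 0.1654]
tcp_rot: [2.043, 1.944, 0.402]
ft_force: [-0.7, 0.6, 0.5]
gripper_width: 0.0849
```

```bash
python3 - <<'E'
from h import *
plan([(gp([.572,.041,.15],-.046,.4),-.046,.4),(gp([.572,.041,.108],-.046,.4),-.046,.4)],85,maxs=25)
f=show("side","s2",(190,350,165,315),4)
f=show("wrist","w2",(0,512,0,384),1.5)
E
```

```text
at [0.5744 0.0334 0.1654] tilt 0.407 F [-0.7  0.6  0.5] w 0.0849 t 2.125
[7.4, -8.6, 7.1, 0.007, 0.0, -0.003, 85]
--
[0.0, -8.2, 19.3, 0.0, 0.0, 0.0, 85]
[0.0, -8.2, 19.3, 0.0, 0.0, 0.0, 85]
--
```

View pics/s2.png

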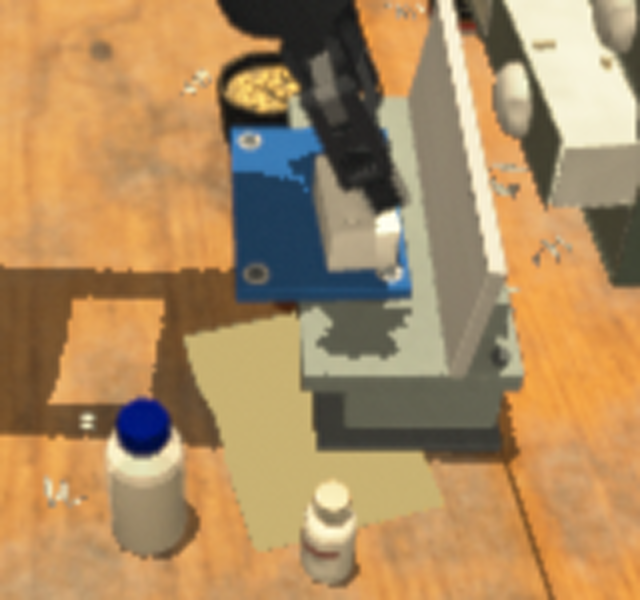

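View pics/w2.png

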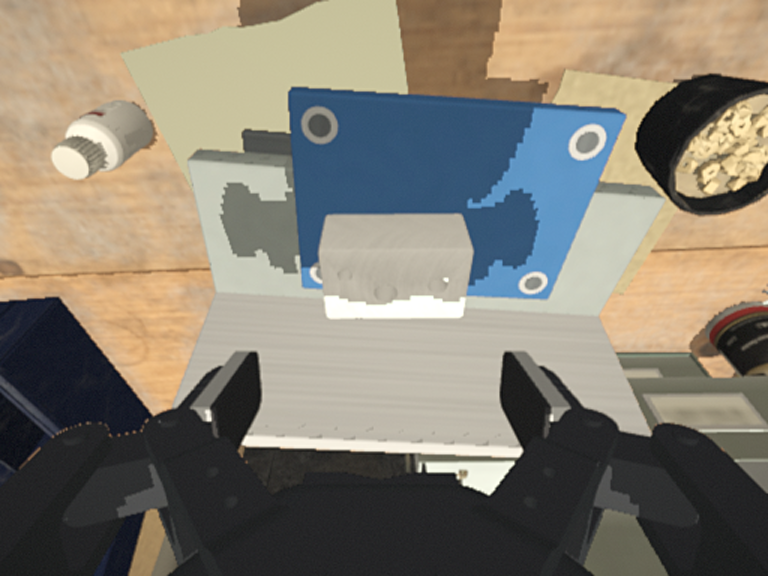

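Emit:
{"method": "jog_arm", "body": {"deltas": [[7.4,-8.6,7,0.007,0,-0.003,85],[0,0,0,0,0,0,85],[0,-8.2,19.3,0,0,0,85],[0,-8.2,19.3,0,0,0,85],[0,0,0,0,0,0,85]]}}

```text
clock: 2.85
eef_pos: [0.5677, 0.0479, 0.1155]
tcp_rot: [2.034, 1.959, 0.4]
ft_force: [0.1, -0.0, -0.6]
gripper_width: 0.0851
```

```bash
python3 - <<'E'
from h import *
plan([(gp([.572,.041,.108],-.046,.4),-.046,.4)],85,maxs=25)
f=show("side","s3",(190,350,165,315),4)
f=show("wrist","w3",(0,512,0,384),1.5)
E
```

```text
at [0.5677 0.0479 0.1155] tilt 0.403 F [ 0.1 -0.  -0.6] w 0.0851 t 2.85
[-6.7, 1.2, 2.7, 0.003, -0.003, 0.007, 85]
--
```

View pics/s3.png

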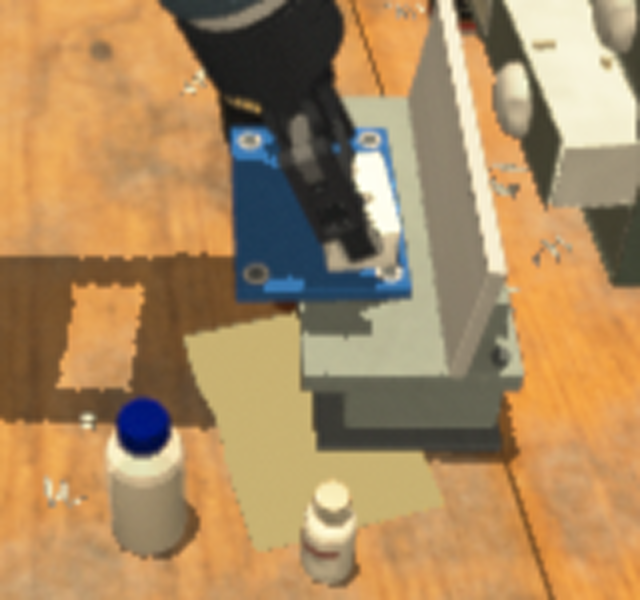

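View pics/w3.png

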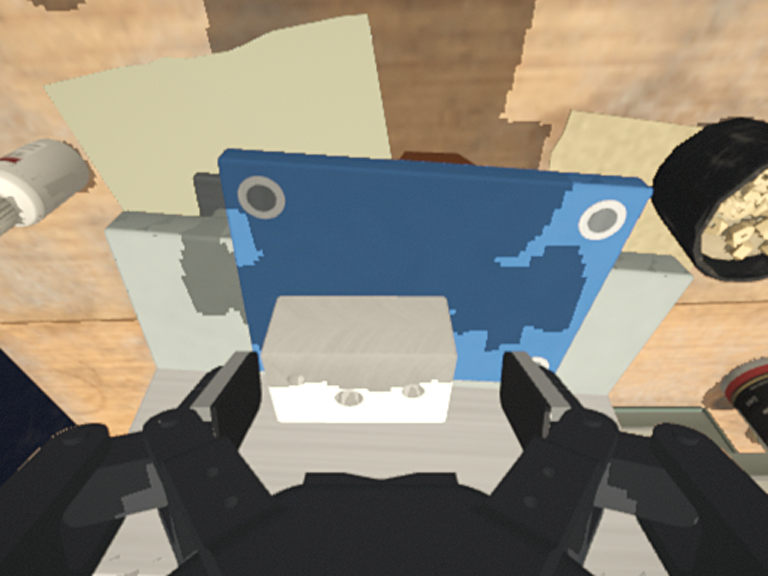

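Emit:
{"method": "jog_arm", "body": {"deltas": [[-6,1,4,0,0,0.005,85],[-1,0,0,0,0,0,85],[0,0,0,0,0,0,85],[0,0,0,0,0,0,50],[0,0,0,0,0,0,50],[0,0,0,0,0,0,50],[0,0,0,0,0,0,50]], "newtons": 40}}

```text
clock: 3.82
eef_pos: [0.5735, 0.0396, 0.1173]
tcp_rot: [2.035, 1.948, 0.408]
ft_force: [0.6, -0.3, 0.7]
gripper_width: 0.0611
```

```bash
python3 - <<'E'
from h import *
o=telemetry.get_obs(); print(gp(o["eef_pos"],0,0,0), o["eef_pos"]+.006*Ro.from_rotvec(o["tcp_rot"]).as_matrix()[:,2])
plan([(np.array([.562,.041,.17]),-.124,.4),(np.array([.40,.18,.17]),-.124,.4),(gp([.405,.18,.045],-.124,.4),-.124,.4)],50,maxs=40)
f=show("wrist","w4",(0,512,0,384),1.5)
E
```

```text
[0.57350275 0.03964305 0.11730119] [0.57590077 0.03954477 0.11180211]
at [0.5735 0.0396 0.1173] tilt 0.412 F [ 0.6 -0.3  0.7] w 0.0611 t 3.825
[0.5, 5.2, -26.5, 0.006, -0.016, 0.037, 50]
[0.2, 5.1, -26.5, 0.006, -0.016, 0.037, 50]
--
[19.6, -27.3, -11.5, 0.0, 0.0, 0.0, 50]
[19.6, -27.3, -11.5, 0.0, 0.0, 0.0, 50]
[19.6, -27.3, -11.5, 0.0, 0.0, 0.0, 50]
[19.6, -27.3, -11.5, 0.0, 0.0, 0.0, 50]
[19.6, -27.3, -11.5, 0.0, 0.0, 0.0, 50]
[19.6, -27.3, -11.5, 0.0, 0.0, 0.0, 50]
--
[0.2, -14.7, 37.0, 0.0, 0.0, 0.0, 50]
[0.2, -14.7, 37.0, 0.0, 0.0, 0.0, 50]
[0.2, -14.7, 37.0, 0.0, 0.0, 0.0, 50]
--
```

View pics/w4.png

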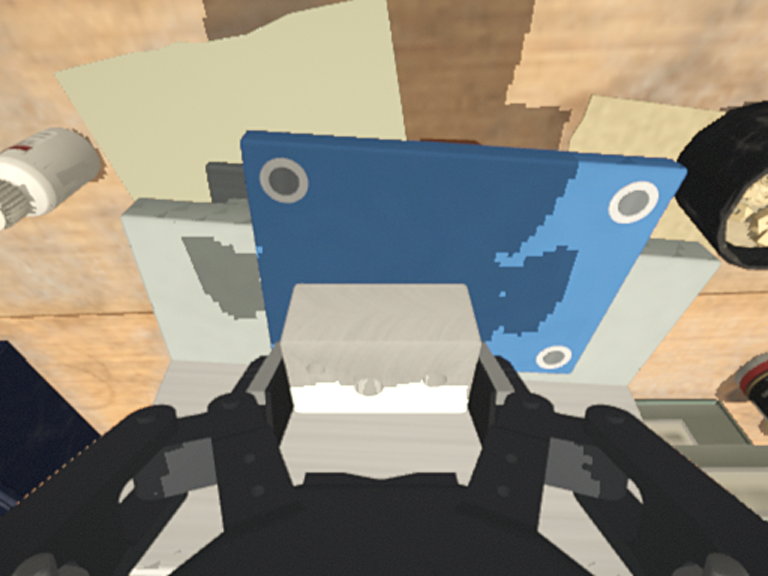

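Emit:
{"method": "jog_arm", "body": {"deltas": [[0,5,-26,0,-0.016,0.037,50],[0,5,-26,0,-0.016,0.037,50],[19.6,-27.3,-11.5,0,0,0,50],[19.6,-27.3,-11.5,0,0,0,50],[19.6,-27.3,-11.5,0,0,0,50],[19.6,-27.3,-11.5,0,0,0,50],[19.6,-27.3,-11.5,0,0,0,50],[19.6,-27.3,-11.5,0,0,0,50],[0,0,0,0,0,0,50]]}}

```text
clock: 5.0
eef_pos: [0.3928, 0.1827, 0.1662]
tcp_rot: [2.113, 1.856, 0.384]
ft_force: [0.3, -0.3, -0.8]
gripper_width: 0.0613
```

```bash
python3 - <<'E'
from h import *
plan([(np.array([.405,.18,.055]),-.124,.4),(np.array([.405,.18,.034]),-.124,.4)],50,maxs=40)
f=show("wrist","w5",(0,512,0,384),1.5)
f=show("side","s5",(170,350,135,315),3)
E
```

```text
at [0.3928 0.1827 0.1662] tilt 0.406 F [ 0.3 -0.3 -0.8] w 0.0613 t 5.0
[-0.4, -10.8, 35.7, 0.002, 0.0, -0.002, 50]
[-0.4, -10.8, 35.7, 0.002, 0.0, -0.002, 50]
[-0.4, -10.7, 35.7, 0.002, 0.0, -0.002, 50]
--
[0.0, -8.2, 19.3, 0.0, 0.0, 0.0, 50]
--
```

View pics/s5.png

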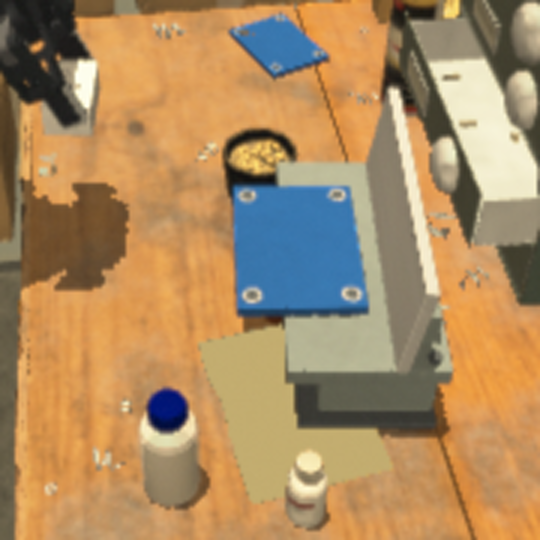

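```bash
python3 - <<'E'
from h import *
S=imaging.grab_frame("side")
for p in ((20,100),(20,250)):
  pp=un([p],(170,135),3)[0]
  print(least_squares(lambda v:proj(S,[[v[0],v[1],0]])[0]-pp,[.4,.1]).x)
plan([(np.array([.43,.18,.05]),-.124,.4),(np.array([.43,.18,.033]),-.124,.4)],50,maxs=40)
E
```

```text
[0.33179905 0.38231487]
[0.33567916 0.16723665]
at [0.3953 0.1815 0.1671] tilt 0.408 F [ 0.2 -0.7 -0.8] w 0.061 t 5.15
[0.7, -3.7, 30.3, 0.002, 0.0, -0.002, 50]
[0.7, -3.6, 30.3, 0.002, 0.0, -0.002, 50]
[0.7, -3.6, 30.3, 0.002, 0.0, -0.002, 50]
[0.7, -3.5, 30.3, 0.002, 0.0, -0.002, 50]
--
[0.0, -6.6, 15.7, 0.0, 0.0, 0.0, 50]
--
```

Emit:
{"method": "jog_arm", "body": {"deltas": [[0.7,-3.6,30,0,0,0,50],[0.7,-3.6,30,0,0,0,50],[0.7,-3.6,30,0,0,0,50],[0.7,-3.6,27,0,0,0,50],[0,0,0,0,0,0,50]]}}

```text
clock: 5.78
eef_pos: [0.436, 0.1768, 0.0528]
tcp_rot: [2.119, 1.841, 0.39]
ft_force: [0.1, -0.1, -0.7]
gripper_width: 0.0606
```

```bash
python3 - <<'E'
from h import *
plan([(np.array([.43,.18,.033]),-.124,.4)],50,maxs=8)
E
```

```text
at [0.436  0.1768 0.0528] tilt 0.413 F [ 0.1 -0.1 -0.7] w 0.0606 t 5.775
[0.7, -4.6, 5.2, 0.004, 0.001, -0.005, 50]
[0.8, -4.6, 5.2, 0.004, 0.001, -0.005, 50]
[0.8, -4.5, 5.2, 0.004, 0.001, -0.005, 50]
--
```

Emit:
{"method": "jog_arm", "body": {"deltas": [[0,-3.2,7.3,0,0,0,50],[0,-2.4,5.5,0,0,0,50],[0,-1.2,2.8,0,0,0,50],[0,0,0,0,0,0,50]]}}

```text
clock: 6.28
eef_pos: [0.4382, 0.1766, 0.0377]
tcp_rot: [2.118, 1.837, 0.395]
ft_force: [-0.6, 0.1, -0.7]
gripper_width: 0.0613
```

```bash
python3 - <<'E'
from h import *
plan([],50)
f=show("side","s6",(170,350,135,315),3)
E
```

```text
at [0.4382 0.1766 0.0377] tilt 0.417 F [-0.6  0.1 -0.7] w 0.0613 t 6.275
```

View pics/s6.png

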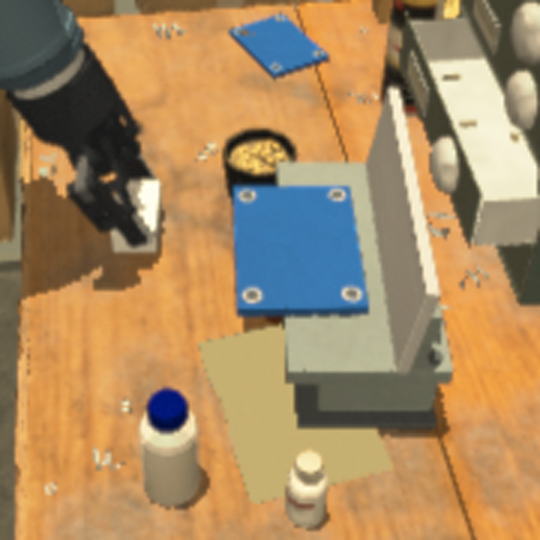

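Emit:
{"method": "jog_arm", "body": {"deltas": [[0,-1.2,2.5,0,0,0,50],[0,-0.8,1.8,0,0,0,50],[0,0,0,0,0,0,50]]}}

```text
clock: 6.7
eef_pos: [0.4385, 0.177, 0.0334]
tcp_rot: [2.117, 1.837, 0.397]
ft_force: [0.2, -0.0, -2.0]
gripper_width: 0.0611
```

Emit:
{"method": "jog_arm", "body": {"deltas": [[0,-0.7,1.6,0,0,0,50],[0,-0.5,1.2,0,0,0,50],[0,0,0,0,0,0,50]]}}

```text
clock: 7.08
eef_pos: [0.4408, 0.1773, 0.0327]
tcp_rot: [2.112, 1.836, 0.401]
ft_force: [-0.8, 0.2, -1.2]
gripper_width: 0.0614
```

Emit:
{"method": "jog_arm", "body": {"deltas": [[0,-1.4,2.2,0,0,0,50],[0,0,0,0,0,0,50]]}}

```text
clock: 7.32
eef_pos: [0.4423, 0.1776, 0.0323]
tcp_rot: [2.109, 1.834, 0.405]
ft_force: [-0.4, 0.5, -0.7]
gripper_width: 0.0614
```

Emit:
{"method": "jog_arm", "body": {"deltas": [[0,0,0,0,0,0,85],[0,0,0,0,0,0,85],[0,0,0,0,0,0,85],[0,0,0,0,0,0,85],[0,10,-23,0,0,0,85],[0,10,-23,0,0,0,85],[0,10,-23,0,0,0,85],[0,0,0,0,0,0,85]]}}

```text
clock: 8.32
eef_pos: [0.4399, 0.1772, 0.1079]
tcp_rot: [2.111, 1.836, 0.402]
ft_force: [0.2, -0.6, -0.3]
gripper_width: 0.0849
```

```bash
python3 - <<'E'
from h import *
plan([],50)
print(telemetry.get_obs()["joint_positions"])
f=show("wrist","w7",(0,512,0,384),1.5)
f=show("side","s7",(170,350,135,315),3)
E
```

```text
at [0.4399 0.1772 0.1079] tilt 0.424 F [ 0.2 -0.6 -0.3] w 0.0849 t 8.325
[ 0.22027618 -0.01714895  2.22782096 -0.27256003  0.54546119 -1.00532008]
```

View pics/w7.png

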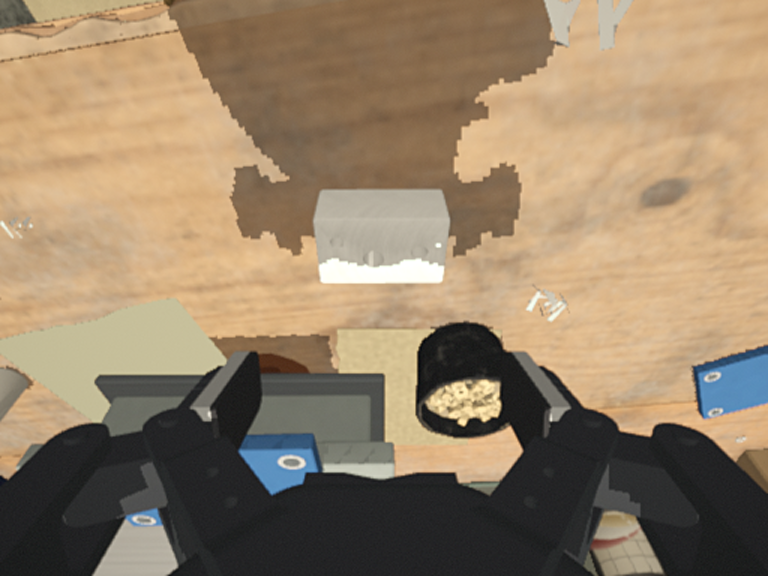

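View pics/s7.png

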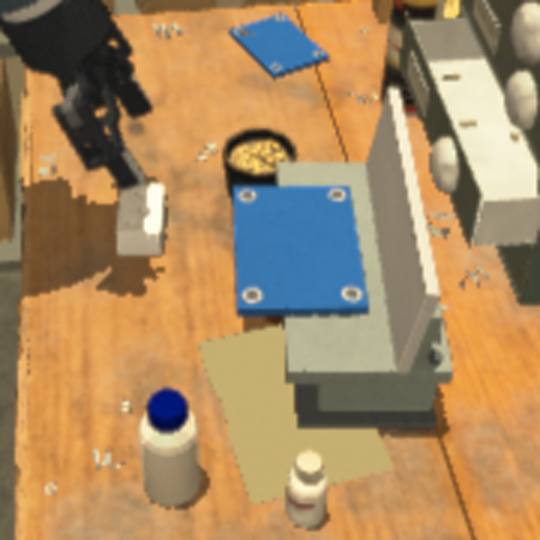

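```bash
python3 - <<'E'
from h import *
o=telemetry.get_obs()
D=[([1.0537,.18156,1.60804,0,1.3538,-.2063],[.17555,.54699,.25536],[2.53787,1.85046,-.0026]),
([.10353,-.16746,2.05411,-.06956,.93579,-1.33939],[.4688,.1506,.2259],[2.138,1.942,.326]),
(o["joint_positions"],o["eef_pos"],o["tcp_rot"])]
def wr(v):
  a,h,L1,L2,Lt,e=v;out=[]
  for q,p,r in D:
    z=Ro.from_rotvec(r).as_matrix()[:,2];w=np.array(p)-Lt*z
    s=q[1];f=q[1]+q[2]
    out+=[np.dot(w[:2],[np.cos(q[0]),np.sin(q[0])])-(a+L1*np.sin(s)+L2*np.sin(f)+e*np.cos(f)),w[2]-(h+L1*np.cos(s)+L2*np.cos(f)-e*np.sin(f)),.0*w[0],np.dot(w[:2],[-np.sin(q[0]),np.cos(q[0])])]
  return out
for x0 in([.0,.3,.4,.4,.25,0],):
  r=least_squares(lambda v:np.r_[wr(v),.003*(v-np.array(x0))],x0);print(np.round(r.x,3),np.abs(wr(r.x)).max())
E
```

```text
[ 0.468 -0.426 -0.329  0.082 -0.708 -0.333] 0.11781887164423688
```

```bash
python3 - <<'E'
from h import *
plan([(stand(-.13,.004,.14),-.11,.9)],80,maxs=40,maxr=.1)
E
```

```text
at [0.4383 0.1767 0.1056] tilt 0.42 F [-0.6  0.8  0.6] w 0.0849 t 8.425
[-19.6, 7.5, -4.3, -0.096, 0.003, -0.005, 80]
[-19.7, 7.8, -3.6, -0.096, 0.003, -0.005, 80]
[-19.7, 8.0, -2.9, -0.096, 0.003, -0.005, 80]
[-19.7, 8.1, -2.2, -0.096, 0.003, -0.005, 80]
[-19.8, 8.2, -1.4, -0.096, 0.003, -0.005, 80]
--
```

Emit:
{"method": "jog_arm", "body": {"deltas": [[-20,8,-8,-0.096,0.003,-0.005,80],[-20,8,-6,-0.096,0.003,-0.005,80],[-20,8,-3,-0.096,0.003,-0.005,80],[-20,8,-2,-0.096,0.003,-0.005,80],[-20,8,-1,-0.096,0.003,-0.005,80],[0,0,0,0,0,0,80]]}}

```text
clock: 9.18
eef_pos: [0.4409, 0.0727, 0.1445]
tcp_rot: [1.787, 1.594, 0.745]
ft_force: [0.2, -0.8, 0.6]
gripper_width: 0.0798
```

```bash
python3 - <<'E'
from h import *
plan([],80,maxs=40,maxr=.1)
o=telemetry.get_obs();print(o["joint_positions"],st_inv(o["eef_pos"]))
f=show("side","s8",(130,350,115,315),3)
E
```

```text
at [0.4409 0.0727 0.1445] tilt 0.868 F [ 0.2 -0.8  0.6] w 0.0798 t 9.175
[-0.09975443 -0.30321227  2.57475977 -1.13209169  0.00587569 -0.42661416] [-0.1386543  -0.00021563  0.14445042]
```

View pics/s8.png

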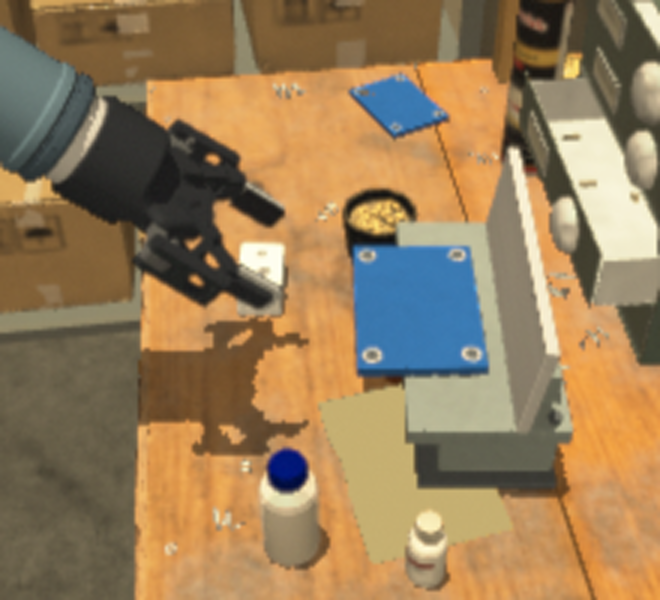

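```bash
cat >> h.py <<'E'
def cp(c,yaw,t,off): return np.array(c)-orient(yaw,t).apply(np.array(off)/1000)
E
python3 - <<'E'
from h import *
plan([(cp(stand(-.095,.004,.11),-.115,.65,(0,11,7)),-.115,.65),(cp(stand(-.085,.004,.075),-.115,.65,(0,11,7)),-.115,.65)],60,maxs=25,maxr=.1)
E
```

```text
at [0.4416 0.0733 0.1449] tilt 0.868 F [ 0.3  0.5 -0.9] w 0.0796 t 9.225
[1.0, -2.7, 15.4, 0.073, -0.002, 0.001, 60]
[1.0, -1.5, 15.6, 0.073, -0.002, 0.001, 60]
[1.0, -0.4, 15.6, 0.073, -0.002, 0.001, 60]
--
[-0.0, -6.6, 17.0, 0.0, 0.0, 0.0, 60]
[-0.0, -6.6, 17.0, 0.0, 0.0, 0.0, 60]
--
```

Emit:
{"method": "jog_arm", "body": {"deltas": [[1,-2.5,15.5,0.073,-0.002,0,60],[1,-1.5,15.5,0.073,-0.002,0,60],[1,-0.5,15.5,0.073,-0.002,0,60],[0,0,0,0,0,0,60],[0,0,0,0,0,0,60]]}}

```text
clock: 9.85
eef_pos: [0.464, 0.0736, 0.1224]
tcp_rot: [1.859, 1.694, 0.622]
ft_force: [0.1, -0.2, -0.9]
gripper_width: 0.0603
```

```bash
python3 - <<'E'
from h import *
plan([(cp(stand(-.085,.004,.075),-.115,.65,(0,11,7)),-.115,.65)],60,maxs=25,maxr=.1)
print(telemetry.get_obs()["joint_positions"])
f=show("wrist","w9",(0,512,0,384),1.5)
f=show("side","s9",(170,350,135,315),3)
E
```

```text
at [0.464  0.0736 0.1224] tilt 0.73 F [ 0.1 -0.2 -0.9] w 0.0603 t 9.85
[0.4, -6.3, 16.0, 0.027, 0.003, 0.008, 60]
[0.3, -5.9, 16.2, 0.027, 0.003, 0.008, 60]
[0.2, -5.5, 16.3, 0.027, 0.003, 0.008, 60]
--
[-0.07199588 -0.15301514  2.44838573 -0.31208266  0.12281308 -1.2544176 ]
```

View pics/w9.png

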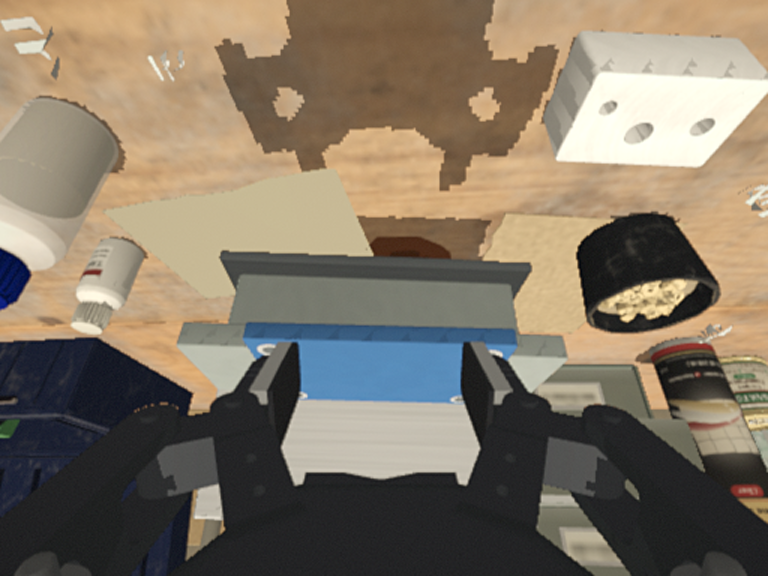

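View pics/s9.png

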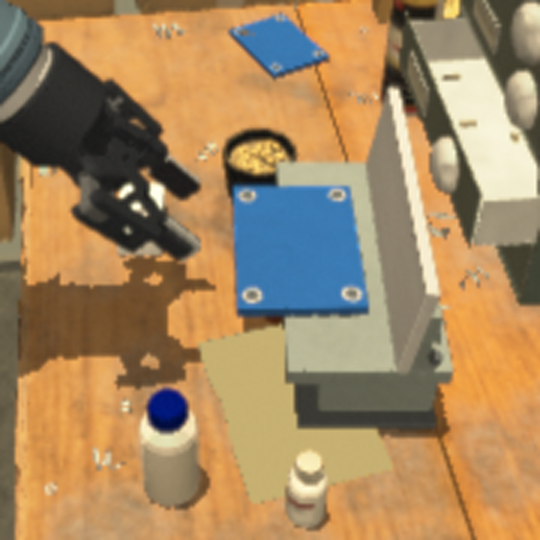

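Emit:
{"method": "jog_arm", "body": {"deltas": [[0,-6,16,0.027,0.003,0.008,60],[0,-6,16,0.027,0.003,0.008,60],[0,-5.5,16,0.027,0.003,0.008,60],[0,0,0,0,0,0,60],[0,0,0,0,0,0,60]]}}

```text
clock: 10.58
eef_pos: [0.4802, 0.0714, 0.0746]
tcp_rot: [1.932, 1.731, 0.58]
ft_force: [0.9, -0.2, -0.4]
gripper_width: 0.0599
```

```bash
python3 - <<'E'
from h import *
plan([(cp(stand(-.085,.004,.075),-.115,.65,(0,11,7)),-.115,.65),(cp(stand(-.055,.004,.075),-.115,.65,(0,11,7)),-.115,.65)],60,maxs=6,maxr=.1)
print(telemetry.get_obs()["joint_positions"])
f=show("side","s10",(170,350,135,315),3)
E
```

```text
at [0.4802 0.0714 0.0746] tilt 0.651 F [ 0.9 -0.2 -0.4] w 0.0599 t 10.575
[0.5, 0.8, 1.5, 0.001, 0.001, 0.006, 60]
--
[-0.0, 4.0, 3.0, 0.0, 0.0, 0.0, 60]
[-0.0, 4.0, 3.0, 0.0, 0.0, 0.0, 60]
[-0.0, 4.0, 3.0, 0.0, 0.0, 0.0, 60]
[-0.0, 4.0, 3.0, 0.0, 0.0, 0.0, 60]
[-0.0, 4.0, 3.0, 0.0, 0.0, 0.0, 60]
[-0.0, 4.0, 3.0, 0.0, 0.0, 0.0, 60]
--
[-0.08624303  0.0425073   2.37770895 -0.25018543  0.07282671 -1.30409009]
```

View pics/s10.png

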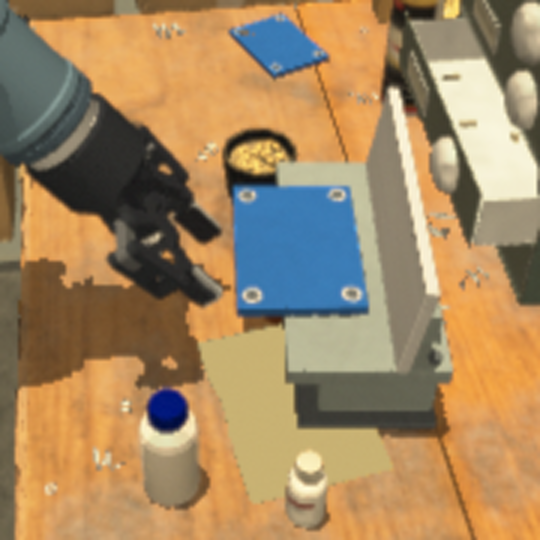

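Emit:
{"method": "jog_arm", "body": {"deltas": [[0,4,3,0,0,0,60],[0,4,3,0,0,0,60],[0,4,3,0,0,0,60],[0,4,3,0,0,0,60],[0,0,0,0,0,0,60]]}}

```text
clock: 11.25
eef_pos: [0.5013, 0.0693, 0.076]
tcp_rot: [1.93, 1.73, 0.581]
ft_force: [-0.3, -0.0, -0.8]
gripper_width: 0.0597
```

```bash
python3 - <<'E'
from h import *
plan([(cp(stand(-.055,.004,.075),-.115,.65,(0,11,7)),-.115,.65)],60,maxs=6,maxr=.1)
print(telemetry.get_obs()["joint_positions"])
f=show("side","s11",(190,330,165,285),5)
E
```

```text
at [0.5013 0.0693 0.076 ] tilt 0.653 F [-0.3 -0.  -0.8] w 0.0597 t 11.25
[-0.1, 3.5, 4.0, 0.002, 0.0, 0.003, 60]
[-0.1, 3.5, 4.0, 0.002, 0.0, 0.003, 60]
--
[-0.08734649  0.08203634  2.33060174 -0.22334193  0.078042   -1.33258683]
```

View pics/s11.png

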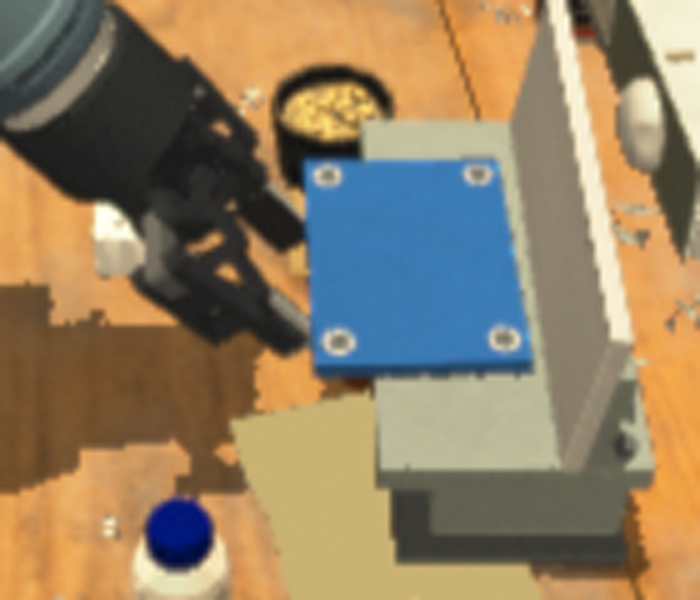

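Emit:
{"method": "jog_arm", "body": {"deltas": [[0,3.5,3.5,0,0,0,60],[0,3.5,3.5,0,0,0,60],[0,3,3,0,0,0,60],[0,0,0,0,0,0,60]]}}

```text
clock: 11.8
eef_pos: [0.5126, 0.068, 0.0711]
tcp_rot: [1.935, 1.735, 0.575]
ft_force: [-0.9, -0.8, 0.8]
gripper_width: 0.0602
```

```bash
python3 - <<'E'
from h import *
plan([(cp(stand(-.055,.004,.075),-.115,.65,(0,11,7)),-.115,.65)],60,maxs=6,maxr=.1)
f=show("side","s12",(190,330,165,285),5)
E
```

```text
at [0.5126 0.068  0.0711] tilt 0.645 F [-0.9 -0.8  0.8] w 0.0602 t 11.8
[-0.1, 0.8, -2.9, -0.005, 0.001, 0.006, 60]
--
```

View pics/s12.png

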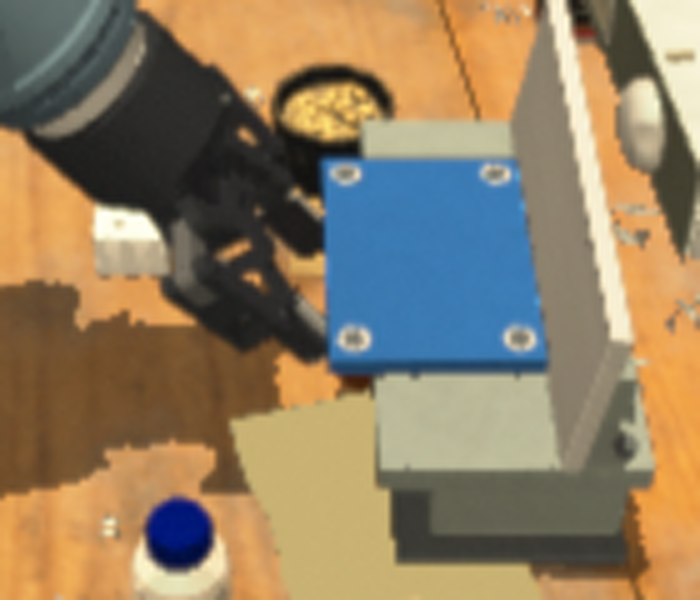

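```bash
cat >> h.py <<'E'
def arc(th,push=.001,off=(0,11,7),y=.004,yaw=-.12,tmax=.645):
    t=min(tmax,np.pi/2-th);xb=.04+.0014*np.cos(th)-.01*np.sin(th)
    c=stand(xb-.095*np.cos(th)+push*np.sin(th),y,.075+.095*np.sin(th)+push*np.cos(th))
    return (cp(c,yaw,t,off),yaw,t)
E
python3 - <<'E'
from h import *
plan([arc(np.deg2rad(a)) for a in (5,10,15,20,25,30)],60,maxs=12,maxr=.2)
E
```

```text
at [0.5127 0.068  0.0713] tilt 0.646 F [-2.5 -0.5 -1.3] w 0.0599 t 11.85
[-0.1, 7.0, -9.7, 0.001, -0.002, 0.01, 60]
--
[-0.0, 5.2, -6.4, 0.0, 0.0, 0.0, 60]
--
[-0.0, 5.7, -5.8, 0.0, 0.0, 0.0, 60]
--
[-0.0, 6.1, -5.3, 0.0, 0.0, 0.0, 60]
--
[-0.0, 6.5, -4.6, 0.0, 0.0, 0.0, 60]
--
[-0.0, 6.9, -4.0, 0.0, 0.0, 0.0, 60]
--
```

Emit:
{"method": "jog_arm", "body": {"deltas": [[0,6,-8,0,0,0.005,60],[0,5,-6.5,0,0,0.005,60],[0,5.5,-6,0,0,0,60],[0,0,0,0,0,0,60]]}}

```text
clock: 12.35
eef_pos: [0.5134, 0.0679, 0.0983]
tcp_rot: [1.946, 1.726, 0.578]
ft_force: [-1.5, 1.2, -1.8]
gripper_width: 0.0598
```

```bash
python3 - <<'E'
from h import *
plan([arc(np.deg2rad(a)) for a in (20,25,30,35,40,45)],60,maxs=12,maxr=.2)
f=show("side","s13",(190,330,165,285),5)
E
```

```text
at [0.5134 0.0679 0.0983] tilt 0.644 F [-1.5  1.2 -1.8] w 0.0598 t 12.35
[-0.0, 7.1, -6.1, -0.001, -0.002, -0.0, 60]
--
[-0.0, 6.5, -4.6, 0.0, 0.0, 0.0, 60]
--
[-0.0, 6.9, -4.0, 0.0, 0.0, 0.0, 60]
--
[-0.0, 7.2, -3.3, 0.0, 0.0, 0.0, 60]
--
[-0.0, 7.4, -2.6, 0.0, 0.0, 0.0, 60]
--
[-0.0, 7.6, -1.9, 0.0, 0.0, 0.0, 60]
--
```

View pics/s13.png

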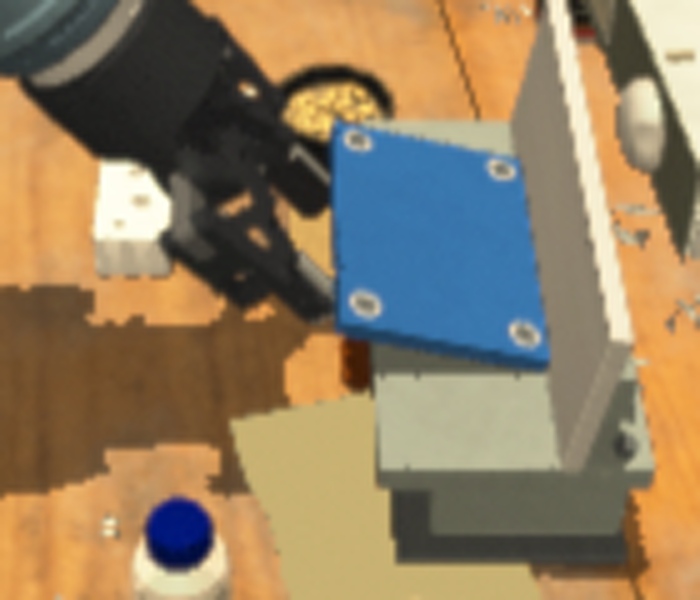

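Plate is lifting about its far edge, which stays at the fence foot (crop (548,362)). Continue.

Emit:
{"method": "jog_arm", "body": {"deltas": [[0,6.8,-6,0,0,0,60],[0,6.5,-4.8,0,0,0,60],[0,7,-4.2,0,0,0,60],[0,7,-3.3,0,0,0,60],[0,0,0,0,0,0,60]]}}

```text
clock: 13.02
eef_pos: [0.5254, 0.0662, 0.1318]
tcp_rot: [1.945, 1.725, 0.579]
ft_force: [-1.6, 0.3, -1.8]
gripper_width: 0.0598
```

```bash
python3 - <<'E'
from h import *
plan([arc(np.deg2rad(a)) for a in (40,45,50,55,60,65)],60,maxs=12,maxr=.2)
f=show("side","s14",(190,330,145,265),5)
E
```

```text
at [0.5254 0.0662 0.1318] tilt 0.646 F [-1.6  0.3 -1.8] w 0.0598 t 13.025
[0.1, 5.2, -1.1, 0.001, -0.002, -0.0, 60]
--
[-0.0, 7.6, -1.9, 0.0, 0.0, 0.0, 60]
--
[-0.0, 7.7, -1.1, 0.0, 0.0, 0.0, 60]
--
[-0.0, 8.0, -0.7, 0.034, -0.0, 0.0, 60]
--
[-0.0, 8.5, -0.8, 0.087, -0.0, -0.0, 60]
--
[-0.0, 8.5, -0.7, 0.087, -0.0, 0.0, 60]
--
```

View pics/s14.png

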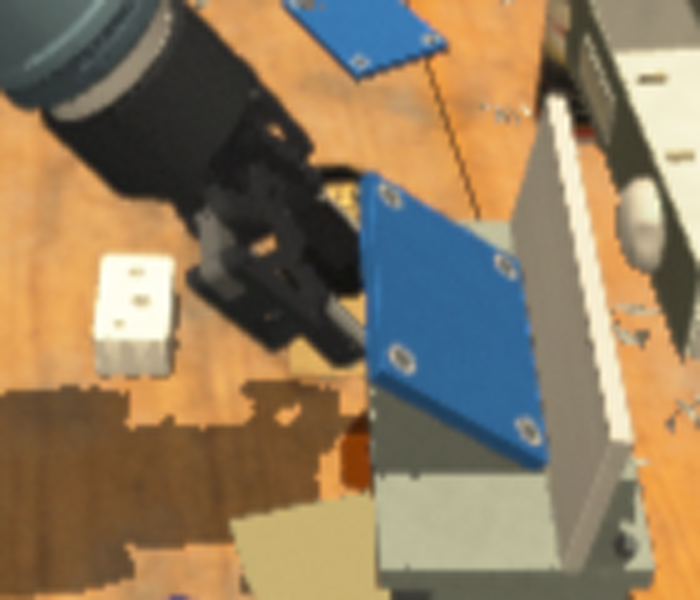

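```bash
python3 - <<'E'
from h import *
plan([arc(np.deg2rad(a),off=(0,11,2)) for a in (45,50,55,60,65,70)],60,maxs=12,maxr=.2)
E
```

```text
at [0.5251 0.0663 0.1313] tilt 0.645 F [-0.6 -0.5 -1.1] w 0.06 t 13.075
[0.0, 6.7, 0.9, -0.0, -0.001, -0.0, 60]
[0.0, 6.7, 0.9, -0.0, -0.001, -0.0, 60]
--
[-0.0, 7.7, -1.1, 0.0, 0.0, 0.0, 60]
--
[-0.0, 7.9, -0.7, 0.034, -0.0, 0.0, 60]
--
[-0.0, 8.0, -0.8, 0.087, -0.0, -0.0, 60]
--
[-0.0, 8.0, -0.8, 0.087, -0.0, 0.0, 60]
--
[-0.0, 8.1, -0.7, 0.087, -0.0, -0.0, 60]
--
```

Emit:
{"method": "jog_arm", "body": {"deltas": [[0,6.7,1,0,0,0,60],[0,6.7,1,0,0,0,60],[0,7.7,-1,0,0,0,60],[0,8,-0.7,0.034,0,0,60],[0,0,0,0,0,0,60]]}}

```text
clock: 13.7
eef_pos: [0.5504, 0.0632, 0.1496]
tcp_rot: [1.969, 1.746, 0.552]
ft_force: [-1.8, 0.2, 0.3]
gripper_width: 0.0599
```

```bash
python3 - <<'E'
from h import *
plan([arc(np.deg2rad(a),off=(0,11,2)) for a in (60,65,70,75,80,85)],60,maxs=12,maxr=.2)
f=show("side","s15",(190,330,145,265),5)
E
```

```text
at [0.5504 0.0632 0.1496] tilt 0.611 F [-1.8  0.2  0.3] w 0.0599 t 13.7
[0.0, 5.6, -1.5, 0.087, -0.002, -0.0, 60]
--
[-0.0, 8.0, -0.8, 0.087, -0.0, 0.0, 60]
--
[-0.0, 8.1, -0.7, 0.087, -0.0, -0.0, 60]
--
[-0.0, 8.1, -0.6, 0.087, 0.0, -0.0, 60]
--
[-0.0, 8.2, -0.6, 0.087, -0.0, -0.0, 60]
--
[-0.0, 8.3, -0.5, 0.087, 0.0, 0.0, 60]
--
```

View pics/s15.png

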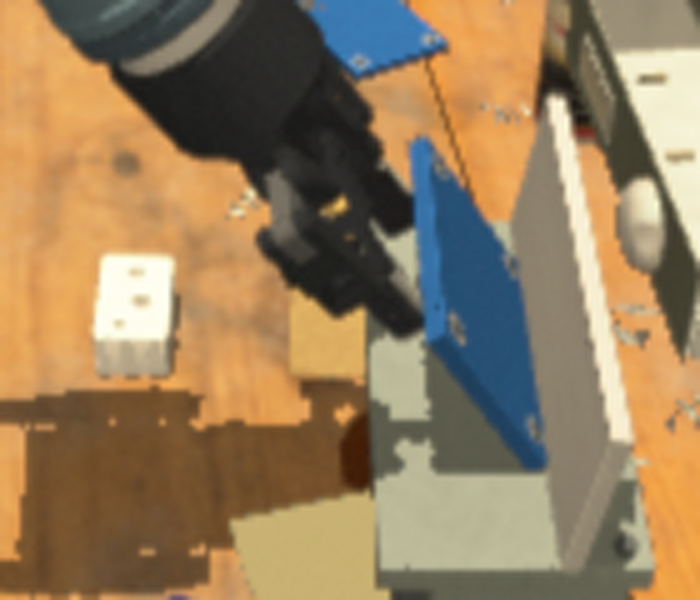

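Emit:
{"method": "jog_arm", "body": {"deltas": [[0,6,-1,0.087,0,0,60],[0,8,-0.5,0.087,0,0,60],[0,8,-0.5,0.087,0,0,60],[0,8,-0.5,0.087,0,0,60],[0,0,0,0,0,0,60]]}}

```text
clock: 14.38
eef_pos: [0.5728, 0.0606, 0.1619]
tcp_rot: [2.202, 1.955, 0.247]
ft_force: [-1.1, 0.1, 0.1]
gripper_width: 0.0602
```

```bash
python3 - <<'E'
from h import *
plan([arc(np.deg2rad(a),off=(0,11,2)) for a in (80,84,88,92,95,98)],60,maxs=12,maxr=.2)
f=show("side","s16",(190,330,145,265),5)
E
```

```text
at [0.5728 0.0606 0.1619] tilt 0.25 F [-1.1  0.1  0.1] w 0.0602 t 14.375
[-0.1, 5.7, -2.1, 0.038, -0.001, 0.001, 60]
[-0.1, 5.6, -2.3, 0.038, -0.001, 0.001, 60]
--
[-0.0, 6.6, -0.5, 0.07, -0.0, 0.0, 60]
--
[-0.0, 6.6, -0.5, 0.07, -0.0, 0.0, 60]
--
[-0.0, 6.7, -0.5, 0.07, -0.0, 0.0, 60]
--
[-0.0, 5.0, -0.4, 0.052, -0.0, -0.0, 60]
--
[-0.0, 5.1, -0.4, 0.052, 0.0, -0.0, 60]
--
```

View pics/s16.png

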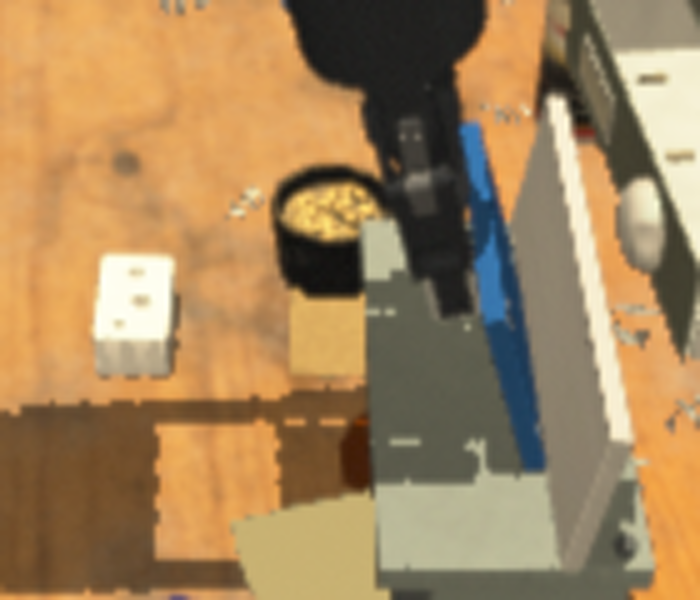

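Emit:
{"method": "jog_arm", "body": {"deltas": [[0,6,-2,0.038,0,0,60],[0,6,-2,0.038,0,0,60],[0,6.6,-0.5,0.07,0,0,60],[0,6.6,-0.5,0.07,0,0,60],[0,0,0,0,0,0,60]]}}

```text
clock: 15.05
eef_pos: [0.5886, 0.0596, 0.1652]
tcp_rot: [2.332, 2.075, 0.028]
ft_force: [0.6, 0.9, -1.0]
gripper_width: 0.06
```

```bash
python3 - <<'E'
from h import *
plan([arc(np.deg2rad(a),off=(0,11,2)) for a in (90,94,98)],60,maxs=12,maxr=.2)
f=show("side","s17",(190,330,145,265),5)
E
```

```text
at [0.5886 0.0596 0.1652] tilt 0.027 F [ 0.6  0.9 -1. ] w 0.06 t 15.05
[-0.6, 5.3, -3.3, 0.013, -0.0, 0.002, 60]
[-0.6, 5.3, -3.4, 0.013, -0.0, 0.002, 60]
--
[-0.0, 6.7, -0.5, 0.07, -0.0, 0.0, 60]
--
[-0.0, 6.8, -0.5, 0.07, 0.0, -0.0, 60]
--
```

View pics/s17.png

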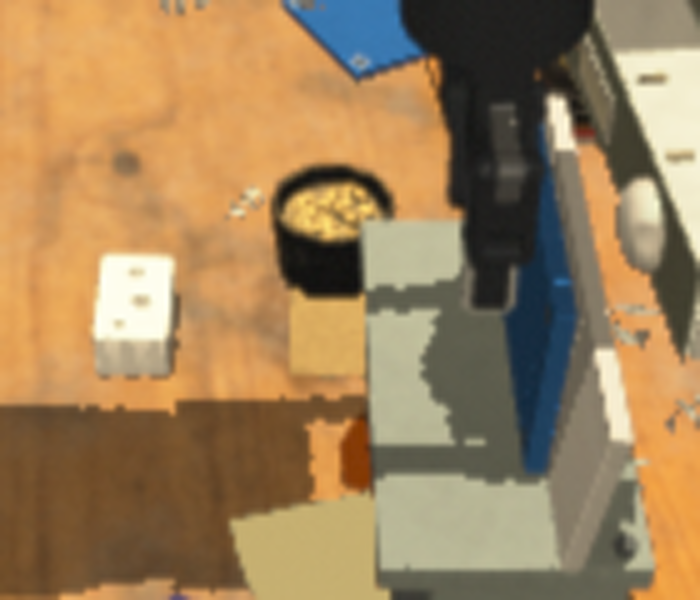

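Emit:
{"method": "jog_arm", "body": {"deltas": [[0,5.5,-2.5,0.02,0,0,60],[0,5.5,-2,0.02,0,0,60],[0,6,-0.5,0.06,0,0,60],[0,6,-0.5,0.06,0,0,60],[0,0,0,0,0,0,60]]}}

```text
clock: 15.72
eef_pos: [0.6098, 0.0577, 0.17]
tcp_rot: [-2.267, -2.018, 0.14]
ft_force: [-0.3, -0.4, 0.4]
gripper_width: 0.0599
```

```bash
python3 - <<'E'
from h import *
plan([arc(np.deg2rad(a),off=(0,11,2)) for a in (98,)],60,maxs=12,maxr=.2)
f=show("side","s18",(190,330,145,265),5)
E
```

```text
at [0.6098 0.0577 0.17  ] tilt 0.139 F [-0.3 -0.4  0.4] w 0.0599 t 15.725
[-2.0, 2.3, -2.8, 0.001, 0.001, 0.004, 60]
--
```

View pics/s18.png

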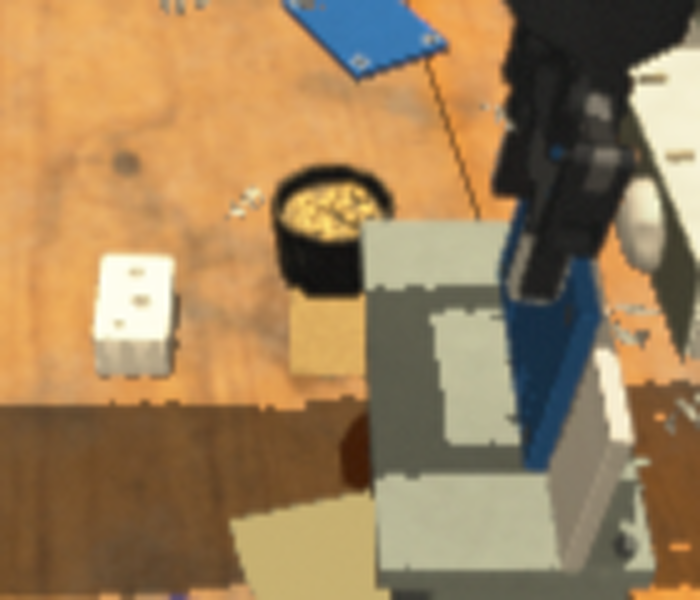

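Emit:
{"method": "jog_arm", "body": {"deltas": [[0,4,-1,0,0,0,60],[0,4,0,0,0,0,60],[0,3,0,0,0,0,60],[0,0,0,0,0,0,60]]}}

```text
clock: 16.27
eef_pos: [0.6099, 0.0581, 0.1702]
tcp_rot: [-2.255, -2.008, 0.164]
ft_force: [0.1, 0.0, -0.1]
gripper_width: 0.0602
```

Emit:
{"method": "jog_arm", "body": {"deltas": [[0,-12,0,0,0,0,60],[0,-25,-5,-0.08,0,0,80],[0,-30,-5,-0.12,0,0,85],[0,-30,0,-0.12,0,0,85],[0,-20,0,-0.12,0,0,85],[0,0,0,0,0,0,85]]}}

```text
clock: 17.02
eef_pos: [0.4887, 0.0725, 0.1822]
tcp_rot: [2.167, 1.932, 0.288]
ft_force: [0.2, -0.5, 0.3]
gripper_width: 0.0851
```

```bash
python3 - <<'E'
from h import *
plan([],60,maxs=12,maxr=.2)
f=show("side","s19",(190,350,145,285),4)
f=show("top","t19",(200,360,120,240),5)
E
```

```text
at [0.4887 0.0725 0.1822] tilt 0.298 F [ 0.2 -0.5  0.3] w 0.0851 t 17.025
```

View pics/s19.png

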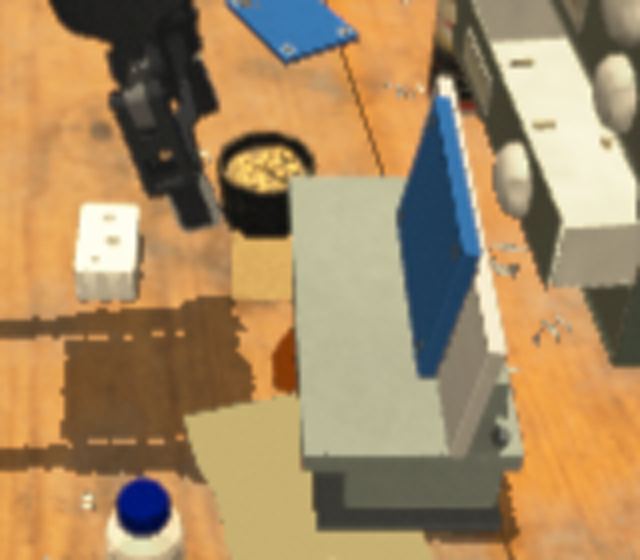

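View pics/t19.png

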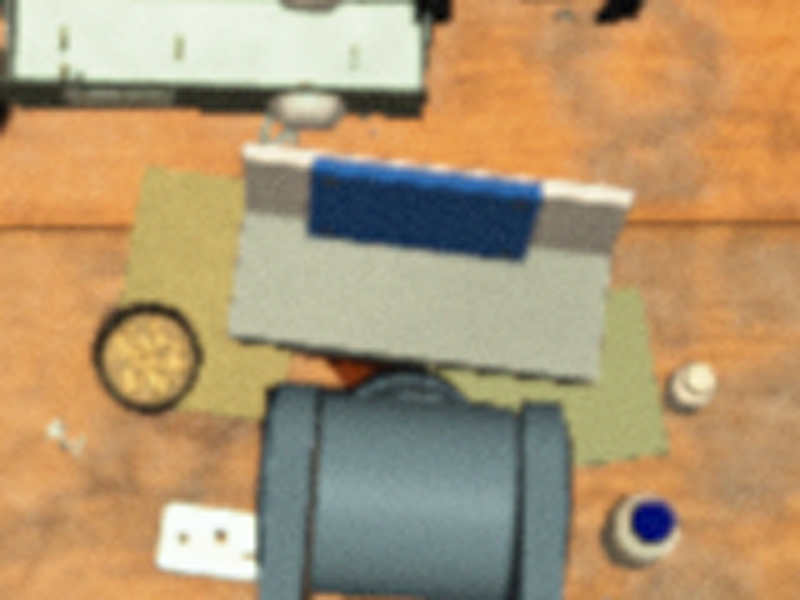

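```bash
python3 - <<'E'
from h import *
T=imaging.grab_frame("top");S=imaging.grab_frame("side")
t=lambda p:un(p,(200,120),5); s=lambda p:un(p,(190,145),4)
# plate foot front corners, local origin at middle of foot front line
r=fit([(T,[[0,.065,.0764],[0,-.065,.0764]],t([(308,237),(525,260)])),(S,[[0,-.065,.0764]],s([(418,376)]))],[.6,.05,-.12])
print(r,st_inv([*r[0][:2],0]),r[0][2]-SY)
a,b,z=.019,.031,.028
r=fit([(T,[[a,b,z],[-a,b,z]],t([(162,504),(158,568)])),(S,[[-a,b,z],[a,b,z],[a,-b,z],[-a,-b,z],[-a,-b,0]],s([(80,205),(138,204),(137,273),(77,272),(78,298)]))],[.43,.17,-.12]);print("block",r)
for nm,p,zz in(("pill",(698,380),.06),("bottle",(655,520),.092),("cup",(148,352),.05)):
    pp=t([p])[0]
    print(nm,least_squares(lambda v:proj(T,[[v[0],v[1],zz]])[0]-pp,[.4,.1]).x)
E
python3 - <<'E'
import cv2
i=cv2.imread("pics/s19.png")[180:320,40:180];cv2.imwrite("pics/c19.png",cv2.resize(i,None,fx=4,fy=4))
E
```

```text
(array([ 0.60831001,  0.05799082, -0.12619298]), np.float64(0.45116902566516615), array([[-0.4, -0.1],
       [-0.1,  0.5],
       [ 0.3,  0.4]])) [0.02929541 0.00597192 0.        ] -0.0017929842225076625
block (array([ 0.44197535,  0.17848894, -0.09970174]), np.float64(1.0296318399650772), array([[ 0.7,  0.1],
       [ 0.2, -0.1],
       [ 0.2, -0.1],
       [-0. , -0.1],
       [-0.2, -1. ],
       [-0.2, -0.5],
       [ 0.2,  0.8]]))
pill [ 0.53181283 -0.10901946]
bottle [ 0.44447002 -0.07564197]
cup [0.55286817 0.21696458]
```

View pics/c19.png

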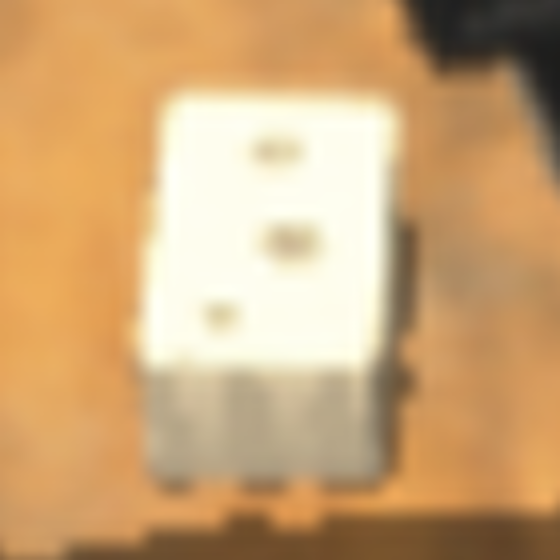

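```bash
python3 - <<'E'
from h import *
plan([(gp([.440,.1785,.10],-.11,.4),-.11,.4)],85,maxs=40,maxr=.1)
E
```

```text
at [0.4952 0.0712 0.1857] tilt 0.303 F [ 0.  -0.6 -0.6] w 0.0851 t 17.225
[25.1, -22.6, 13.9, -0.024, 0.001, -0.001, 85]
[25.1, -22.9, 13.4, -0.024, 0.001, -0.001, 85]
[25.1, -23.2, 12.8, -0.024, 0.001, -0.001, 85]
[25.1, -23.4, 12.3, -0.024, 0.001, -0.001, 85]
--
```

Emit:
{"method": "jog_arm", "body": {"deltas": [[25,-22.6,14,-0.024,0,0,85],[25,-23,13,-0.024,0,0,85],[25,-23,13,-0.024,0,0,85],[25,-23,12,-0.024,0,0,85],[0,0,0,0,0,0,85]]}}

```text
clock: 17.85
eef_pos: [0.448, 0.1805, 0.1079]
tcp_rot: [2.102, 1.863, 0.387]
ft_force: [1.2, -0.1, -0.2]
gripper_width: 0.0847
```

```bash
python3 - <<'E'
from h import *
plan([(gp([.440,.1785,.08],-.11,.4),-.11,.4),(gp([.440,.1785,.045],-.11,.4),-.11,.4)],85,maxs=20,maxr=.1)
E
```

```text
at [0.448  0.1805 0.1079] tilt 0.41 F [ 1.2 -0.1 -0.2] w 0.0847 t 17.85
[-1.5, -9.1, 8.3, 0.005, 0.002, -0.005, 85]
[-1.4, -9.1, 8.3, 0.005, 0.002, -0.005, 85]
--
[0.0, -6.8, 16.1, 0.0, 0.0, 0.0, 85]
[0.0, -6.8, 16.1, 0.0, 0.0, 0.0, 85]
--
```

Emit:
{"method": "jog_arm", "body": {"deltas": [[-1.5,-9,8.3,0.005,0,0,85],[-1,-8.5,8.3,0.005,0,0,85],[0,-6.5,16,0,0,0,85],[0,-6.5,15,0,0,0,85],[0,0,0,0,0,0,85]]}}

```text
clock: 18.48
eef_pos: [0.4433, 0.1767, 0.0515]
tcp_rot: [2.112, 1.861, 0.38]
ft_force: [0.4, -0.6, 0.4]
gripper_width: 0.0849
```

```bash
python3 - <<'E'
from h import *
plan([(gp([.440,.1785,.0245],-.11,.4),-.11,.4)],85,maxs=12,maxr=.1)
f=show("wrist","w20",(0,512,0,384),1.5)
E
```

```text
at [0.4433 0.1767 0.0515] tilt 0.403 F [ 0.4 -0.6  0.4] w 0.0849 t 18.475
[0.6, -6.9, 8.7, 0.001, 0.003, -0.007, 85]
[0.7, -6.9, 8.8, 0.001, 0.003, -0.007, 85]
--
```

View pics/w20.png

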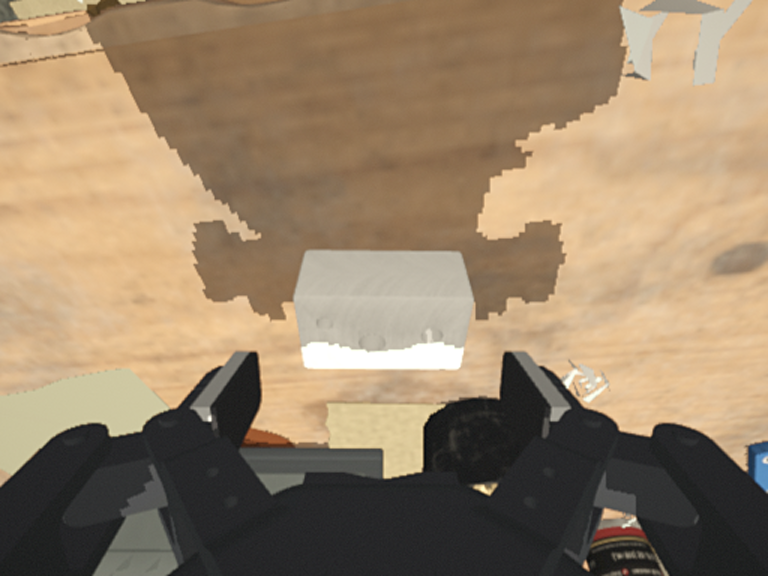

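Emit:
{"method": "jog_arm", "body": {"deltas": [[0.5,-6.5,9,0,0,0,85],[0.5,-6,8,0,0,0,85],[0,0,0,0,0,0,85]]}}

```text
clock: 18.9
eef_pos: [0.4403, 0.1784, 0.0318]
tcp_rot: [2.111, 1.858, 0.385]
ft_force: [-1.0, 0.8, 0.4]
gripper_width: 0.0853
```

```bash
python3 - <<'E'
from h import *
plan([(gp([.440,.1785,.0245],-.11,.4),-.11,.4)],85,maxs=12,maxr=.1)
f=show("wrist","w21",(0,512,0,384),1.5)
E
```

```text
at [0.4403 0.1784 0.0318] tilt 0.406 F [-1.   0.8  0.4] w 0.0853 t 18.9
[-0.0, -3.1, 0.6, 0.006, 0.005, -0.016, 85]
--
```

View pics/w21.png

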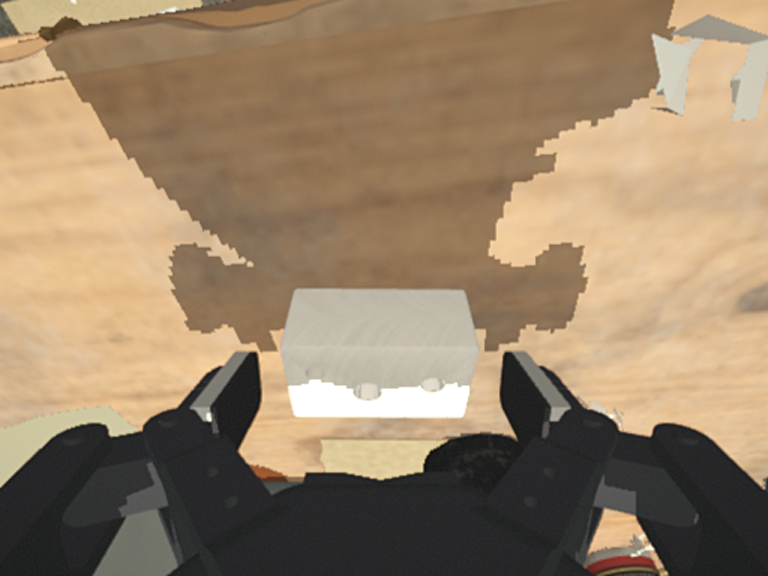

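Emit:
{"method": "jog_arm", "body": {"deltas": [[0,-2,0,0,0,-0.01,85],[0,0,0,0,0,0,50],[0,0,0,0,0,0,50],[0,0,0,0,0,0,50],[0,0,0,0,0,0,50],[0,0,0,0,0,0,50]], "newtons": 40}}

```text
clock: 19.7
eef_pos: [0.4392, 0.1791, 0.0322]
tcp_rot: [2.099, 1.868, 0.385]
ft_force: [0.1, -0.4, -0.9]
gripper_width: 0.0611
```

```bash
python3 - <<'E'
from h import *
plan([(np.array([.440,.178,.14]),-.124,.4),(stand(-.05,.006,.17),-.124,.4)],50,maxs=35,maxr=.1)
E
```

```text
at [0.4392 0.1791 0.0322] tilt 0.408 F [ 0.1 -0.4 -0.9] w 0.0611 t 19.7
[-0.3, 10.9, -24.6, 0.002, -0.0, 0.002, 50]
[-0.3, 10.9, -24.7, 0.002, -0.0, 0.002, 50]
[-0.3, 10.8, -24.7, 0.002, -0.0, 0.002, 50]
[-0.3, 10.8, -24.7, 0.002, -0.0, 0.002, 50]
--
[-19.6, 21.2, 2.5, 0.0, 0.0, 0.0, 50]
[-19.6, 21.2, 2.5, 0.0, 0.0, 0.0, 50]
[-19.6, 21.2, 2.5, 0.0, 0.0, 0.0, 50]
[-19.6, 21.2, 2.5, 0.0, 0.0, 0.0, 50]
[-19.6, 21.2, 2.5, 0.0, 0.0, 0.0, 50]
--
```

Emit:
{"method": "jog_arm", "body": {"deltas": [[0,11,-25,0,0,0,50],[0,11,-25,0,0,0,50],[0,11,-25,0,0,0,50],[0,11,-25,0,0,0,50],[-19.6,21,2,0,0,0,50],[-19.6,21,2,0,0,0,50],[-19.6,21,2,0,0,0,50],[-19.6,21,2,0,0,0,50],[-19.6,21,2,0,0,0,50],[0,0,0,0,0,0,50]]}}

```text
clock: 20.95
eef_pos: [0.5288, 0.067, 0.1769]
tcp_rot: [2.099, 1.872, 0.381]
ft_force: [-0.4, 0.0, -0.5]
gripper_width: 0.061
```

```bash
python3 - <<'E'
from h import *
print(st_inv(telemetry.get_obs()["eef_pos"]))
plan([(stand(-.012,.006,.135),-.126,.4),(stand(-.008,.006,.112),-.126,.4)],50,maxs=25,maxr=.1)
f=show("side","s22",(190,350,145,285),4)
E
```

```text
[-0.05070993  0.00505732  0.17689117]
at [0.5288 0.067  0.1769] tilt 0.405 F [-0.4  0.  -0.5] w 0.061 t 20.95
[0.2, 6.4, 17.9, 0.002, -0.001, 0.004, 50]
[0.3, 6.4, 17.9, 0.002, -0.001, 0.004, 50]
[0.3, 6.4, 17.9, 0.002, -0.001, 0.004, 50]
--
[0.0, -5.3, 22.7, 0.0, 0.0, 0.0, 50]
--
```

View pics/s22.png

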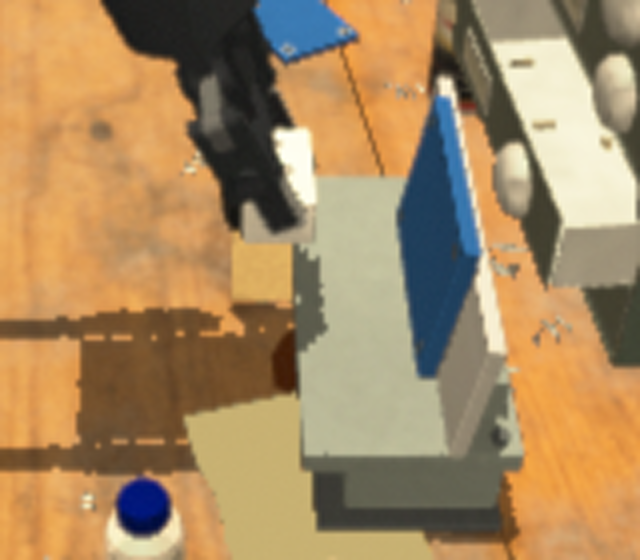

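Emit:
{"method": "jog_arm", "body": {"deltas": [[0.3,6.4,18,0,0,0.004,50],[0.3,6.4,18,0,0,0.004,50],[0.3,5,17,0,0,0.004,50],[0,0,0,0,0,0,50]]}}

```text
clock: 21.5
eef_pos: [0.5609, 0.0679, 0.1305]
tcp_rot: [2.114, 1.869, 0.379]
ft_force: [-0.5, 0.2, -1.2]
gripper_width: 0.061
```

```bash
python3 - <<'E'
from h import *
print(st_inv(telemetry.get_obs()["eef_pos"]))
plan([(stand(-.004,.006,.108),-.126,.4)],50,maxs=8,maxr=.1)
f=show("side","s23",(190,350,145,285),4)
E
```

```text
[-0.0189681   0.009876    0.13045255]
at [0.5609 0.0679 0.1305] tilt 0.397 F [-0.5  0.2 -1.2] w 0.061 t 21.5
[-1.0, 1.3, 6.6, -0.001, -0.001, 0.001, 50]
[-1.0, 1.3, 6.6, -0.001, -0.001, 0.001, 50]
[-1.0, 1.3, 6.6, -0.001, -0.001, 0.001, 50]
[-1.0, 1.3, 6.6, -0.001, -0.001, 0.001, 50]
--
```

View pics/s23.png

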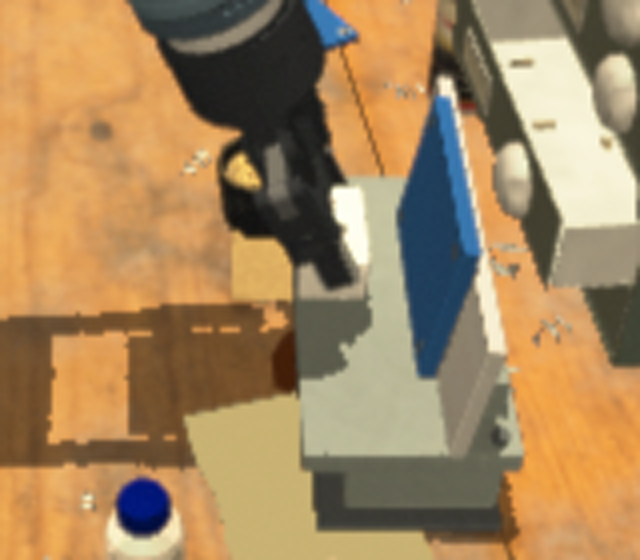

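Emit:
{"method": "jog_arm", "body": {"deltas": [[-1,1,6.5,0,0,0,50],[-1,1,6.5,0,0,0,50],[-1,0.5,5,0,0,0,50],[0,0,0,0,0,0,50]]}}

```text
clock: 22.05
eef_pos: [0.5696, 0.0644, 0.1155]
tcp_rot: [2.112, 1.869, 0.381]
ft_force: [-0.1, 0.3, -0.9]
gripper_width: 0.0611
```

```bash
python3 - <<'E'
from h import *
print(st_inv(telemetry.get_obs()["eef_pos"]))
plan([(stand(-.002,.006,.1075),-.126,.4)],50,maxs=8,maxr=.1)
f=show("side","s24",(220,330,165,265),6)
E
```

```text
[-0.00988313  0.00754572  0.11551577]
at [0.5696 0.0644 0.1155] tilt 0.399 F [-0.1  0.3 -0.9] w 0.0611 t 22.05
[-0.8, 2.1, 5.2, -0.001, -0.002, 0.002, 50]
[-0.8, 2.1, 5.2, -0.001, -0.002, 0.002, 50]
--
```

View pics/s24.png

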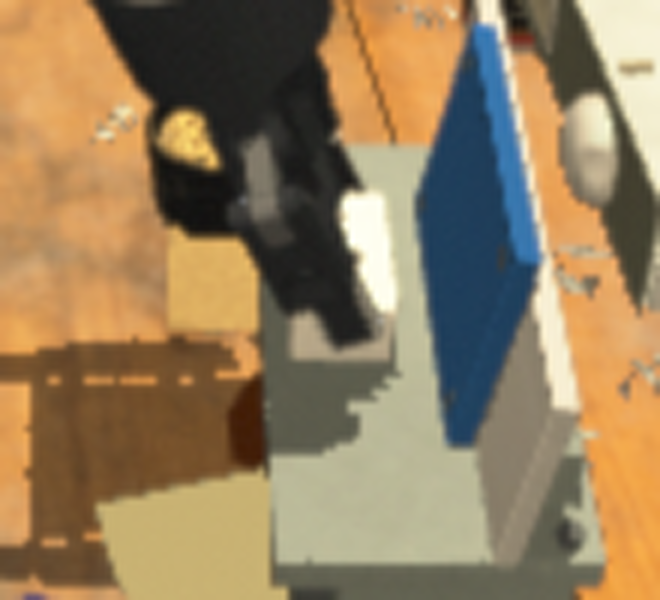

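Emit:
{"method": "jog_arm", "body": {"deltas": [[-0.5,1,4,0,0,0,50],[-0.3,0,2.5,0,0,0,50],[0,-0.5,1,0,0,0,50],[0,0,0,0,0,0,50]]}}

```text
clock: 22.6
eef_pos: [0.5733, 0.0631, 0.1088]
tcp_rot: [2.111, 1.869, 0.381]
ft_force: [0.1, -0.2, -0.9]
gripper_width: 0.061
```

```bash
python3 - <<'E'
from h import *
print(st_inv(telemetry.get_obs()["eef_pos"]))
plan([(stand(.0055,.006,.107),-.126,.4)],50,maxs=8,maxr=.1)
f=show("side","s25",(220,330,165,265),6)
f=show("wrist","w25",(0,512,0,384),1.5)
E
```

```text
[-0.00603789  0.00668611  0.10884309]
at [0.5733 0.0631 0.1088] tilt 0.399 F [ 0.1 -0.2 -0.9] w 0.061 t 22.6
[-0.4, 5.0, 3.1, -0.0, -0.002, 0.002, 50]
[-0.3, 5.0, 3.1, -0.0, -0.002, 0.002, 50]
--
```

View pics/s25.png

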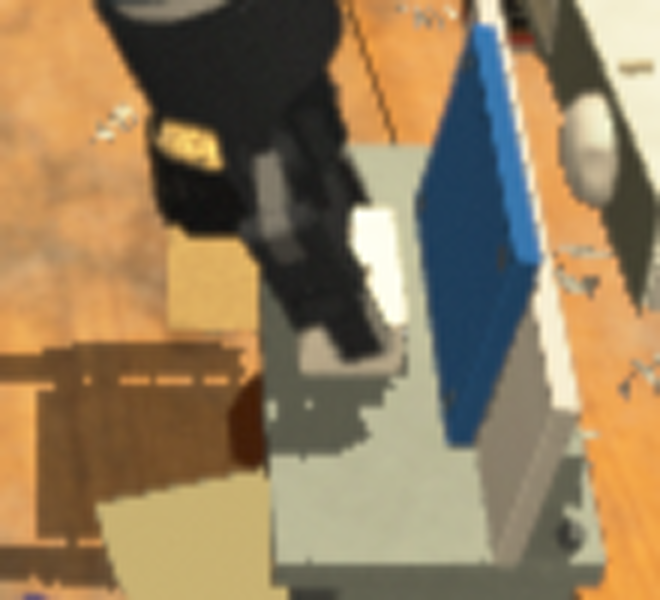

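View pics/w25.png

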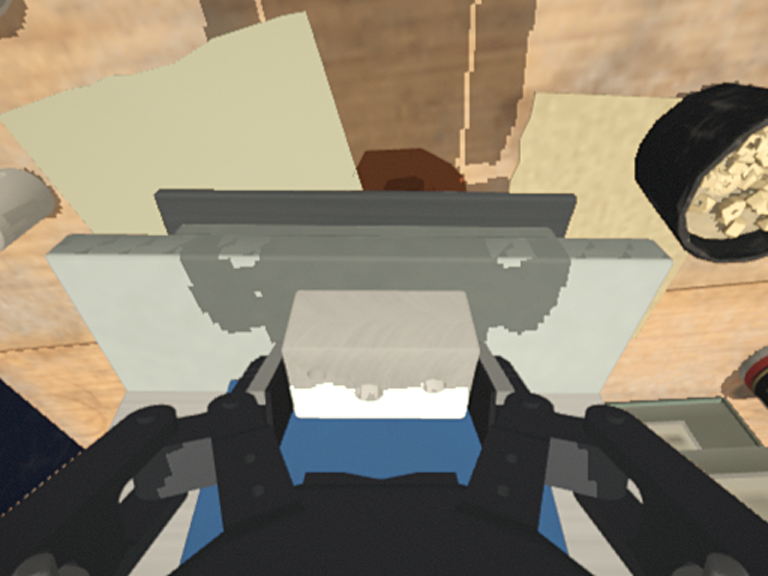

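Emit:
{"method": "jog_arm", "body": {"deltas": [[-0.3,4,1.8,0,0,0,50],[-0.2,3.5,1.6,0,0,0,50],[0,1.2,0.6,0,0,0,50],[0,0,0,0,0,0,50]]}}

```text
clock: 23.2
eef_pos: [0.5839, 0.0613, 0.109]
tcp_rot: [2.111, 1.868, 0.382]
ft_force: [0.2, -0.4, -0.6]
gripper_width: 0.061
```

```bash
python3 - <<'E'
from h import *
print(st_inv(telemetry.get_obs()["eef_pos"]))
plan([(stand(.0075,.006,.107),-.126,.4)],50,maxs=8,maxr=.1)
f=show("side","s26",(220,330,165,265),6)
E
```

```text
[0.00466963 0.00621478 0.10900842]
at [0.5839 0.0613 0.109 ] tilt 0.4 F [ 0.2 -0.4 -0.6] w 0.061 t 23.2
[-0.2, 1.8, 3.0, 0.0, -0.005, 0.003, 50]
--
```

View pics/s26.png

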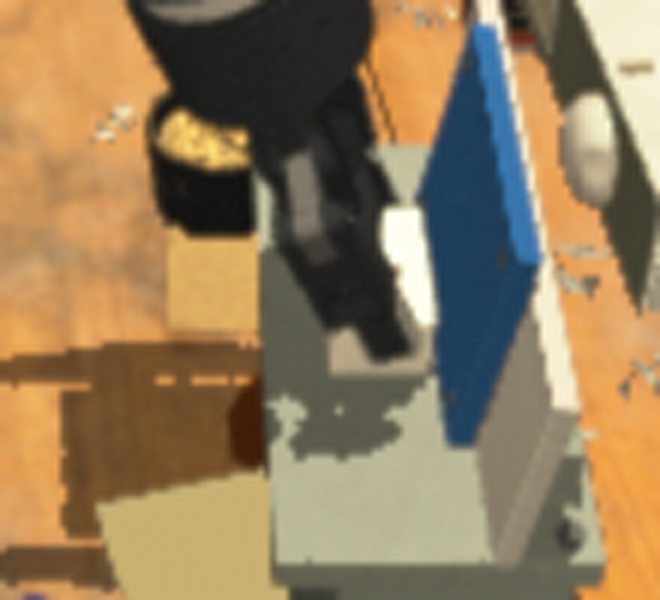

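Lower the last ~2 mm straight down.

Emit:
{"method": "jog_arm", "body": {"deltas": [[0,-0.5,1.2,0,0,0,50],[0,-0.4,1,0,0,0,50],[0,-0.3,0.8,0,0,0,50],[0,0,0,0,0,0,50]]}}

```text
clock: 23.75
eef_pos: [0.585, 0.0613, 0.1075]
tcp_rot: [2.108, 1.867, 0.385]
ft_force: [1.0, -0.1, -1.1]
gripper_width: 0.0613
```

```bash
python3 - <<'E'
from h import *
print(st_inv(telemetry.get_obs()["eef_pos"]),telemetry.get_obs()["ft_force"])
f=show("side","s27",(220,330,165,265),6)
E
```

```text
[0.0057949  0.00641705 0.10746762] [ 1.03413626 -0.13864976 -1.07464533]
```

View pics/s27.png

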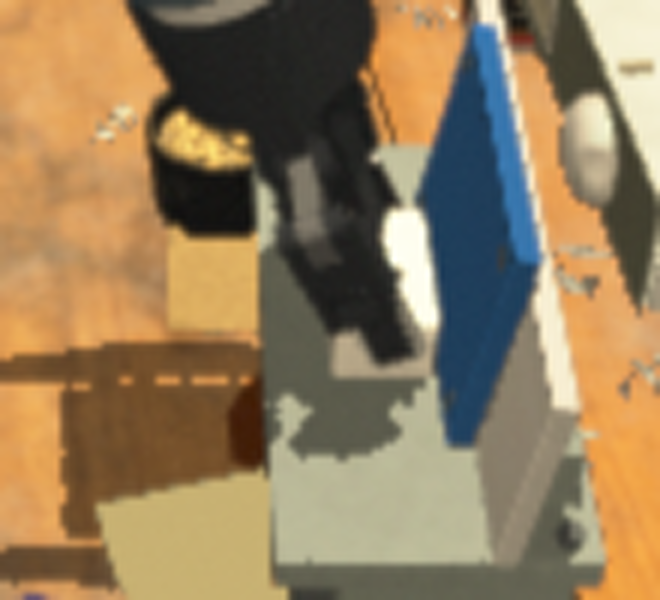

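Emit:
{"method": "jog_arm", "body": {"deltas": [[0,0.5,1.2,0,0,0,50],[0,0,0,0,0,0,50]]}}

```text
clock: 24.05
eef_pos: [0.5864, 0.0613, 0.1074]
tcp_rot: [2.107, 1.866, 0.386]
ft_force: [0.1, -1.2, -0.4]
gripper_width: 0.0613
```

Emit:
{"method": "jog_arm", "body": {"deltas": [[0,0,0,0,0,0,85],[0,0,0,0,0,0,85],[0,0,0,0,0,0,85],[0,0,0,0,0,0,85],[0,0,-15,0,0,0,85],[0,0,-25,0,0,0,85],[0,0,-30,0,0,0,85],[0,-20,-30,0,0,0,85],[0,-40,-30,0,0,0,85],[0,-40,-30,0,0,0,85],[0,0,0,0,0,0,85]]}}

```text
clock: 25.42
eef_pos: [0.4281, 0.0802, 0.2238]
tcp_rot: [2.102, 1.862, 0.393]
ft_force: [-0.3, -0.1, -0.3]
gripper_width: 0.0853
```

```bash
python3 - <<'E'
from h import *
print(st_inv(telemetry.get_obs()["eef_pos"]),telemetry.get_obs()["ft_force"])
f=show("side","s28",(190,350,145,285),4)
f=show("top","t28",(200,360,120,240),5)
f=show("wrist","w28",(0,512,0,384),1.5)
E
```

```text
[-0.15229435  0.00565712  0.22376967] [-0.26823864 -0.06480637 -0.27264331]
```

View pics/s28.png

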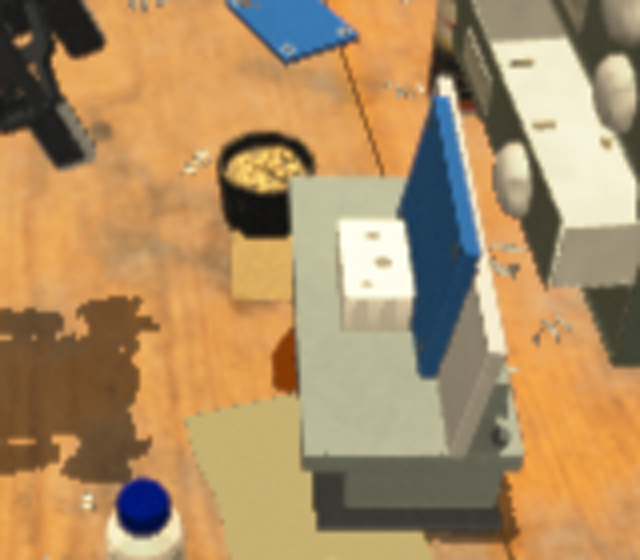

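View pics/t28.png

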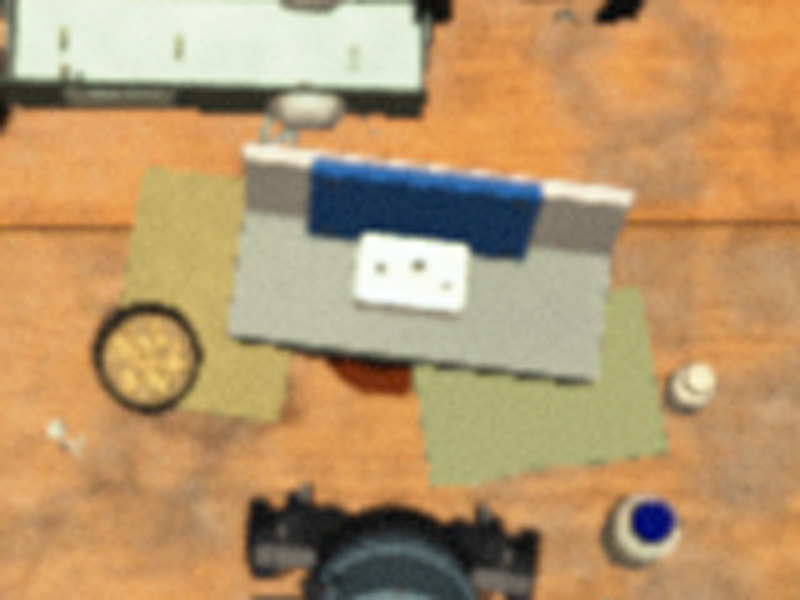

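View pics/w28.png

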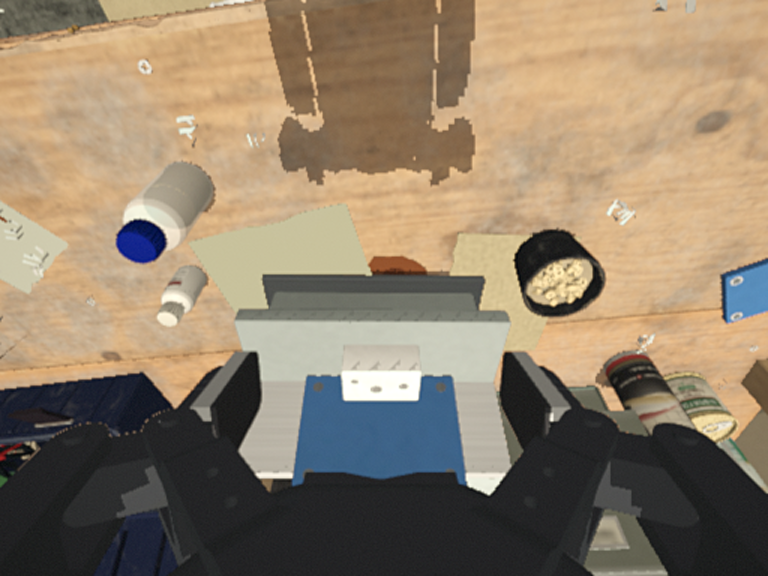

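```bash
python3 - <<'E'
from h import *
T=imaging.grab_frame("top");S=imaging.grab_frame("side")
t=lambda p:un(p,(200,120),5); s=lambda p:un(p,(190,145),4)
a,b,z=.019,.031,.103
r=fit([(T,[[a,b,z],[a,-b,z],[-a,-b,z],[-a,b,z]],t([(362,232),(469,241),(464,313),(354,305)])),(S,[[-a,b,z],[a,b,z],[a,-b,z],[-a,-b,z],[-a,-b,.075],[a,-b,.075]],s([(338,219),(404,218),(412,299),(342,300),(343,329),(410,331)]))],[.58,.06,-.12])
print(r,st_inv([*r[0][:2],0]),r[0][2]-SY)
f=cv2.imread("pics/s28.png")[190:400,300:520];cv2.imwrite("pics/c28.png",cv2.resize(f,None,fx=3,fy=2.8))
w=imaging.grab_frame("wrist")["color"][200:290,180:330,::-1];cv2.imwrite("pics/cw28.png",cv2.resize(w,None,fx=5,fy=5))
E
```

```text
(array([ 0.58795889,  0.06159356, -0.12401353]), np.float64(1.3134723995559057), array([[ 0. ,  0.6],
       [-0.1,  1.2],
       [-0.5, -0.5],
       [ 0.2, -1.3],
       [-0.2,  0.3],
       [-0.4,  0.5],
       [ 0.5, -0.6],
       [ 0.7, -0.8],
       [-0.3,  0.7],
       [-0.2,  0.2]])) [0.00865453 0.00702167 0.        ] 0.00038647301815021573
```

View pics/c28.png

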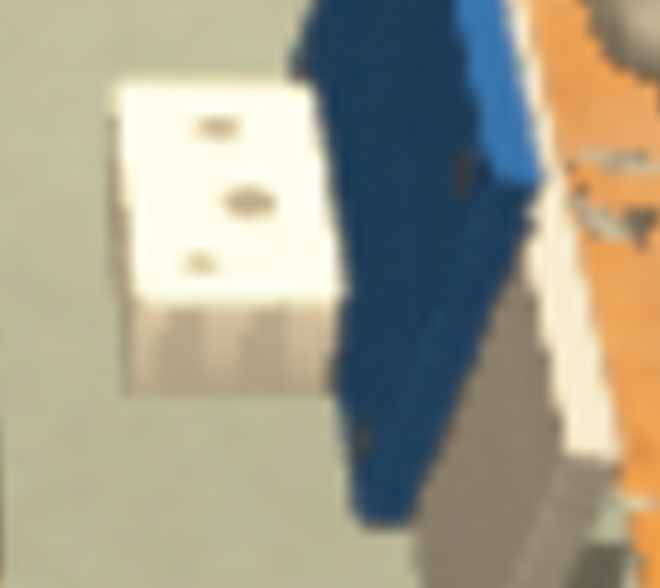

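View pics/cw28.png

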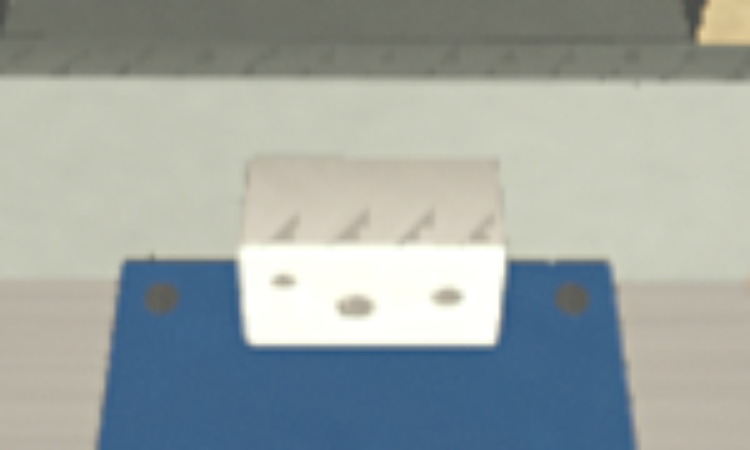

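```bash
python3 -c "
from workcell import ctrl
print(ctrl.job_done())"
```

```text
the job is handed in; nothing more can be done
None
```

The blue plate now stands against the sloping fence with the white block chocking its foot. I handed the job in at about 25.6 s of the 69 s allowed; no verdict was reported.

**What I did:** I set the block aside on the bench. Then I pushed the plate forward to the fence and tipped it up about its far edge with the fingers under its near edge. I placed the block on the bed in front of the foot, let go and moved the arm clear.

**Last checks, from the camera fits (good to about 2 mm):**

| Check | Result |
|---|---|
| Plate foot, front line | 29.3 mm along the stand's x; about 30 mm expected when fully seated |
| Plate yaw relative to the fence | about 0.002 rad |
| Block | looks flat on the bed (images only), long side along the plate within 0.001 rad |
| Block centring on the plate's foot | about 1 mm |
| Gap between block and plate | about 1–2 mm |
| Bottle, pill bottle and nut cup | in the same place in the images, within about 1 mm |

**What was less certain:**
- I never touched the small blue look-alike plate on the bench.
- The force readings stayed at 1–3 N throughout, so they did not clearly show contact. I judged the block's landings and the plate's seating from where the arm stopped and from the images.
- The worst fit residual for the final block pose was 1.3 pixels.

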